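# Close the instrument case and tidy the bench

## Task

Close up the repaired instrument case by tightening its four wing screws clockwise in crisscross order, always a screw and then the one diagonally opposite: first take all four about half way, and only then all four fully home. Hang the lipped parts bin by its lip on the upper louvre of the panel, with every leftover control knob in it, and leave the other things on the bench alone.

Things in the scene. Friction and masses are not known exactly. Their poses are not given: they have to be found in the camera images.
- case: Low aluminium instrument case, 190 mm (x) by 140 mm (y), cover top 45 mm above the table, fixed; origin at the centre of its underside, z up, sockets on its -x side. Four steel wing screws on the cover at (x, y) mm: screw1 (-72, 48), screw2 (72, 48), screw3 (72, -48), screw4 (-72, -48); 1 and 3 are diagonal opposites, so are 2 and 4.
- screw1 (a joint): Angle of wing screw 1 in rad, growing as it is turned clockwise seen from above: 0 is slack, 1.2 is half way, 2.4 is fully home against a hard stop (it starts between 0 and 0.3). It turns on the spot, does not rise or sink, needs about 0.12 N m and stays where it is left.
- screw1_grip (a point): Grip point of wing screw 1: on its axis, 22 mm above the cover (67 mm above the table). The wing is an upright flat bar 40 mm long along this point's x, 9 mm thick along its y, from 12 to 30 mm above the cover; it turns with the screw. Below it are a stem of 11 mm and a washer of 20 mm diameter. At joint 0 the wing lies along the case's x.
- screw2 (a joint): Angle of wing screw 2 in rad, growing as it is turned clockwise seen from above: 0 is slack, 1.2 is half way, 2.4 is fully home against a hard stop (it starts between 0 and 0.3). It turns on the spot, does not rise or sink, needs about 0.12 N m and stays where it is left.
- screw2_grip (a point): Grip point of wing screw 2: on its axis, 22 mm above the cover (67 mm above the table). The wing is an upright flat bar 40 mm long along this point's x, 9 mm thick along its y, from 12 to 30 mm above the cover; it turns with the screw. Below it are a stem of 11 mm and a washer of 20 mm diameter. At joint 0 the wing lies along the case's x.
- screw3 (a joint): Angle of wing screw 3 in rad, growing as it is turned clockwise seen from above: 0 is slack, 1.2 is half way, 2.4 is fully home against a hard stop (it starts between 0 and 0.3). It turns on the spot, does not rise or sink, needs about 0.12 N m and stays where it is left.
- screw3_grip (a point): Grip point of wing screw 3: on its axis, 22 mm above the cover (67 mm above the table). The wing is an upright flat bar 40 mm long along this point's x, 9 mm thick along its y, from 12 to 30 mm above the cover; it turns with the screw. Below it are a stem of 11 mm and a washer of 20 mm diameter. At joint 0 the wing lies along the case's x.
- screw4 (a joint): Angle of wing screw 4 in rad, growing as it is turned clockwise seen from above: 0 is slack, 1.2 is half way, 2.4 is fully home against a hard stop (it starts between 0 and 0.3). It turns on the spot, does not rise or sink, needs about 0.12 N m and stays where it is left.
- screw4_grip (a point): Grip point of wing screw 4: on its axis, 22 mm above the cover (67 mm above the table). The wing is an upright flat bar 40 mm long along this point's x, 9 mm thick along its y, from 12 to 30 mm above the cover; it turns with the screw. Below it are a stem of 11 mm and a washer of 20 mm diameter. At joint 0 the wing lies along the case's x.
- panel: Grey louvred panel, fixed, 260 mm wide (y), 120 high. Origin: mid-width, table height, in the plane of its louvres' front faces; front looks to its -x. Two louvres, upright tongues 4 mm thick (x 0 to 4) over the full width: upper one 90 to 120 mm above the table, lower 45 to 75. Behind each a 22 mm gap open at the top (26 mm deep at the upper), then the back sheet (x 26 to 30, up to 120).
- bin: Grey parts bin, 110 mm (x) by 120 (y), 0.3 kg; origin: centre of its underside. Floor 4 mm, walls 3 mm thick, 45 high; back wall at +x 64 high, carrying the lip. A carrying rib (10 mm thick in y, 104 long in x, 85 high) along the middle leaves two compartments, 104 (x) by 52, centred at y +31 and -31. Hung, its x points as the panel's x, its underside about 60 mm up; it leans forward up to 0.15 rad.
- bin_handle (a point): Grip point on the carrying rib: at the bin's centre, 70 mm above its underside, 15 mm below the rib's top.
- bin_lip (a point): Middle of the lower edge of the lip's flange: 69 mm along the bin's x from its origin, 44 mm above its underside. The lip, 110 mm wide, juts out from the top of the back wall (outer face at x = 55 mm); its underside is 60 mm above the bin's, and it ends in a downturned flange, x 67 to 71 mm: the slot between wall and flange is 12 mm.
- knob1: Leftover black control knob, round, 30 mm diameter, 24 mm high, 30 g, standing flat on the table at first; origin at the centre of its underside, z to its top. None when absent or held.
- knob2: Leftover black control knob, round, 30 mm diameter, 24 mm high, 30 g, standing flat on the table at first; origin at the centre of its underside, z to its top. None when absent or held.
- knob3: Leftover black control knob, round, 30 mm diameter, 24 mm high, 30 g, standing flat on the table at first; origin at the centre of its underside, z to its top. None when absent or held.
- knob4: Leftover black control knob, round, 30 mm diameter, 24 mm high, 30 g, standing flat on the table at first; origin at the centre of its underside, z to its top. None when absent or held.
- bottle: Small amber bottle with black cap, 32 mm diameter, 75 mm high. Bystander: leave alone. Origin at the centre of its underside.
- phone: Black handset, 100 by 45 by 8 mm, lying flat. Bystander: leave alone. Origin at the centre of its underside.
- cell: Steel coin cell, 24 mm diameter, 5 mm high. Bystander: leave alone. Origin at the centre of its underside.
- board: Small green circuit board, 50 by 35 by 5 mm. Bystander: leave alone. Origin at the centre of its underside.

How it is judged:
By the outcome, as a careful person would: the job done as asked, in the order asked, and still so for the second after the job is handed in, with the robot touching nothing.
Of knob1, knob2, knob3, knob4 only 2 to 4 are there at a start; the rules pass over those that are not, and their reading is None.
At some moment in a run one of knob1, knob2, knob3, knob4 may be knocked a few centimetres aside while the robot is not near it.
Once in a run the grip may slacken for a moment while it holds something.
It also fails if it takes over 210 s, if anything falls off the work surface, if the arm or the gripper's body presses on something with over 40 N, if the wrist force passes 120 N, or if a joint passes its speed limit or range.

## Robot

A 6-joint arm with a two-finger parallel gripper is mounted at the origin on the work surface. World frame = base frame: x ahead of the robot, y to its left, z up, the work surface at z = 0. Lengths are in mm, angles in rad, forces in N, time in s.
With the tool pointing down it reaches from about 350 to 775 mm from the base axis. Payload 7.3 kg.
Tool frame: the origin (TCP) lies between the finger pads; the fingertips stand 25 mm ahead of it and the grasp point (between the pads) lies 6 mm ahead of it; z points along the fingers, y is the line along which they close (so a half turn about z gives the same grasp; the last joint's range is limited). The gripper opens to 92 mm and grips with 3 to 60 N. Pads are 19 mm wide; open, the fingers measure 130 mm over their backs; the gripper's body (75 mm by 190 mm) begins 47 mm behind the grasp point.
Start: joints at [0.988, 0.342, 1.524, -0, 1.275, -0.146], TCP at [222.084, 475.732, 251.741] pointing down, gripper open.
Joint ranges: [-2.53, 2.53], [-0.77, 2.02], [0.04, 2.7], [-1, 4.14], [0.28, 2.66], [-3.11, 3.11]. Speed limits (rad/s): [2.57, 2.57, 3.14, 3.14, 3.14, 3.14].

## Interface

Orientations are given as [roll, pitch, yaw] about the fixed x, y, z axes, in that order (R = Rz(yaw) Ry(pitch) Rx(roll)).
In Python, from plant import bot gives the robot as it stands.
- The arm moves only by the tool play_rows, never from a script. Its argument "commands" is a list of rows, each an object of numbers: "x", "y", "z": the shift along the tool's x, y, z in m; "twist": the turn about the tool's z in degrees. In form: [{"x": .., "y": .., "z": .., "twist": ..}, ...]. A call has exactly 8 rows; each row is the pose to reach, as a shift and turn from the pose commanded when the call began, along the tool's axes at that moment; what a row does not reach only later rows make up. A row lasts 1/10 s, in which the tool goes at most 50 mm and 8.59 degrees, less where a joint would pass 70% of its speed; a pose out of reach is approached as far as the arm can. A call with a gripper value outside its range is refused whole. "jaw" is the closure, from 0 (fully open) to 1 (shut), set as the call begins (left out, the last holds). The fingers move at their own pace and stop on an object; the grip force is fixed at half the most. Time passes only in rows, so rows that repeat a pose let the fingers close, or fill a call up. It gives the time, the measured TCP pose, the force, the opening and the grip force at its end, in the units of the state.
- bot.get_obs(): the state, without advancing time (a new reading comes with each control period).
- bot.capture(name): name is "side" or "top"; returns a dict with "pixels" (480x640x3 uint8, red, green, blue), "fx", "fy", "cx", "cy" (pixels), "k1" (the pictures are not rectified: a ray, as slopes to the right and down, at radius r is drawn at 1 + k1 r^2 times it, then the intrinsics apply), "eye" and "rotation" of the camera in the world. Camera axes: x right, y down, z forward; pixel columns grow to the right and rows downward; lengths in mm; the calibration is good to about 2 mm. A picture is of the moment at which its call begins. There is no depth.
- bot.close_job(): hands the job in; it is judged then, once.
The state is a dict: "time": time; "joint_positions": joint angles; "dq": joint speeds; "tau": joint torques, N m; "tool_pos": TCP position; "tcp_rot": TCP orientation; "contact_force": force on the tool from outside, world axes, zero at the start; "moment": the same for the moment, N m; "grip_width": finger opening in mm; "finger_force": force on a finger pad.
Only numpy, scipy, OpenCV 4.12 (cv2) and the standard library are available. Lean on these libraries where they do the work, as an engineer would, in place of code of your own. Each camera call takes 0.05 s, during which the arm holds its last target. There are 200 camera calls.

## Working session

There is one attempt and no reset: what is moved stays moved. The work goes in short steps, Python scripts to look and compute and a tool call to move; the robot and the scene stay as the last step left them, time stands still between calls to the robot, and variables do not carry over. Pictures are saved under pics/ and viewed, at most 14 in all, crops included, and the job is handed in when it is done.

Besides the shell and the picture viewer there is one more tool, called after "Request:" as name(argument=value, ...), one argument or row to a line, values as JSON. play_rows: Moves the arm, as the interface text tells. Its arguments: {"type":"object","properties":{"commands":{"type":"array"},"jaw":{"type":"number"}},"required":["commands"]}

```bash
mkdir -p pics; ls
python3 - <<'E'
from plant import bot
import cv2
for n in ("top","side"):
    c=bot.capture(n); cv2.imwrite(f"pics/{n}0.png",c["pixels"][:,:,::-1])
    print({k:v for k,v in c.items() if k!="pixels"})
print(bot.get_obs())
E
```

```text
pics
{'fx': 492.28569798416504, 'fy': 492.28569798416504, 'cx': 311.4672941956747, 'cy': 239.09826323569325, 'k1': -0.05008399119191728, 'eye': array([ 475.33977103,  -17.03223703, 1084.40711037]), 'rotation': array([-3.06267476e+00, -6.59415706e-04, -1.57894341e+00])}
{'fx': 436.83811414243587, 'fy': 436.83811414243587, 'cx': 318.4074896852909, 'cy': 241.64708158937418, 'k1': -0.08185476198662128, 'eye': array([485.72459673, 646.52796602, 541.91587604]), 'rotation': array([-2.15996991,  0.02045374, -3.06102736])}
{'time': 0.1, 'joint_positions': array([ 9.87986276e-01,  3.42630025e-01,  1.52492487e+00, -9.58723917e-06,
        1.27540839e+00, -1.46019322e-01]), 'dq': array([ 0.00103383, -0.00077294, -0.00251192,  0.00021528,  0.00130461,
        0.00226639]), 'tau': array([ 2.24097559e-03, -4.32005060e+01, -2.44694567e+01,  7.18722283e-02,
        5.25809114e-02, -6.02231557e-05]), 'tool_pos': array([221.89823586, 475.43174141, 251.12521276]), 'tcp_rot': array([-3.14023528e+00, -1.90356863e-04,  2.70480459e+00]), 'contact_force': array([ 0.235876  , -0.20527868, -0.25513475]), 'moment': array([0.00572628, 0.04166461, 0.00738726]), 'finger_force': 0.0, 'grip_width': 91.79403090122261}
```

View pics/top0.png

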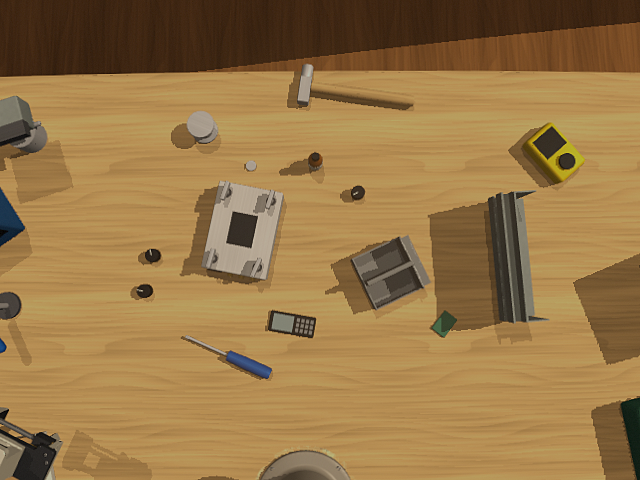

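View pics/side0.png

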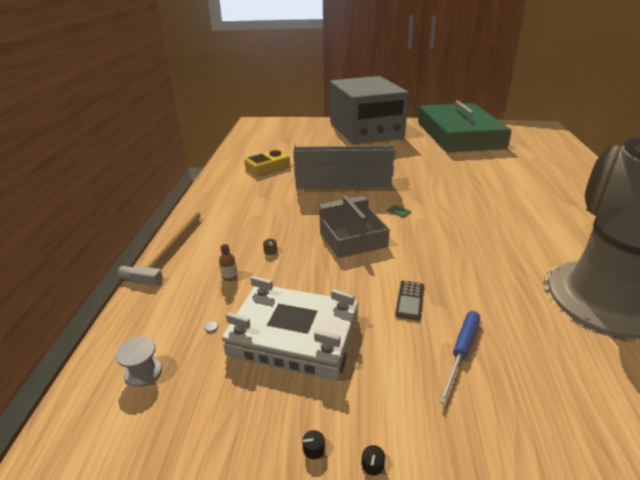

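```bash
cat > h.py <<'E'
import numpy as np, cv2
from scipy.spatial.transform import Rotation as R
from plant import bot
def cam(n):
    c=bot.capture(n); c["R"]=R.from_euler("xyz",c["rotation"]).as_matrix(); return c
def px2w(c,u,v,z):
    K=np.array([[c["fx"],0,c["cx"]],[0,c["fy"],c["cy"]],[0,0,1]])
    p=cv2.undistortPoints(np.array([[[u,v]]],float),K,np.array([c["k1"],0,0,0]))[0,0]
    d=c["R"]@np.array([p[0],p[1],1]); return c["eye"]+d*(z-c["eye"][2])/d[2]
def w2px(c,P):
    q=(np.atleast_2d(P)-c["eye"])@c["R"]; s=q[:,:2]/q[:,2:]
    s=s*(1+c["k1"]*(s**2).sum(1,keepdims=True)); return s*c["fx"]+[c["cx"],c["cy"]]
def crop(c,box,k,name):
    x,y,w,h=box; cv2.imwrite("pics/"+name,cv2.resize(c["pixels"][y:y+h,x:x+w,::-1],None,fx=k,fy=k,interpolation=cv2.INTER_CUBIC))
E
python3 - <<'E'
from h import *
t=cam("top");s=cam("side")
crop(t,(185,165,120,120),5,"c1.png")
a=cv2.resize(s["pixels"][260:385,200:380,::-1],None,fx=4,fy=4,interpolation=cv2.INTER_CUBIC)
cv2.imwrite("pics/c2.png",a)
crop(t,(330,180,210,150),3.8,"c3.png")
for u,v,z in((152,256,24),(144,291,24),(358,193,24),(315,160,75)): print(px2w(t,u,v,z).round(0))
E
```

```text
[525. 327.  24.]
[450. 344.  24.]
[ 659. -121.   24.]
[721. -27.  75.]
```

View pics/c1.png

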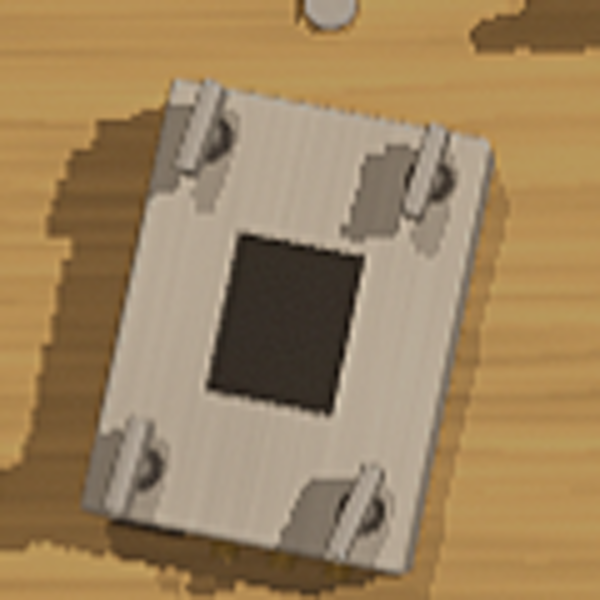

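View pics/c2.png

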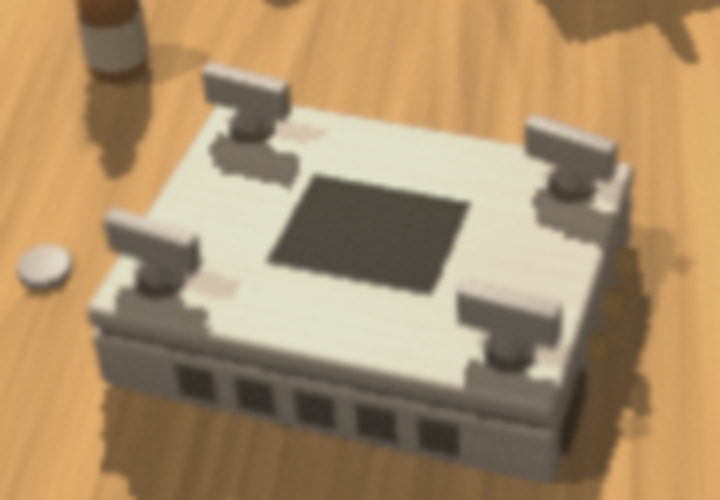

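View pics/c3.png

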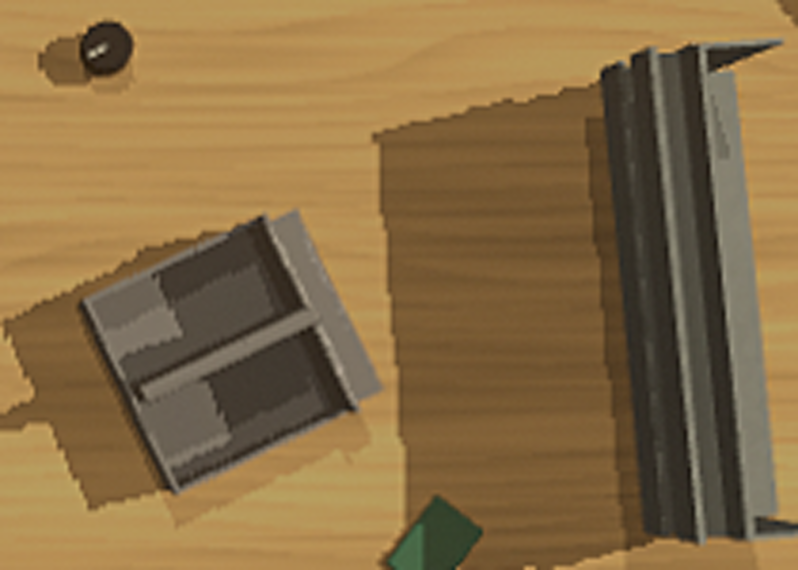

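Three knobs are visible: top pixels (152,256), (144,291) and (358,193). The case's x axis points away from the robot, with the sockets on the near side at the bottom of c1. The bin's lip and the panel's back are both to the image right.

```bash
cat > fit.py <<'E'
from h import *
from scipy.optimize import least_squares
def un(k,o,p): return (np.array(p,float)+.5)/k-.5+o
def fitpose(items,x0):  # items: (cam, model pts, px)
    def W(s,m): c,q=np.cos(s[2]),np.sin(s[2]); m=np.array(m,float); return np.c_[s[0]+c*m[:,0]-q*m[:,1],s[1]+q*m[:,0]+c*m[:,1],m[:,2]]
    f=lambda s: np.concatenate([(w2px(c,W(s,m))-p).ravel() for c,m,p in items])
    r=least_squares(f,x0,x_scale=[100,100,1]); return r.x,r.fun.reshape(-1,2).round(1),W
E
python3 - <<'E'
from fit import *
t=cam("top");s=cam("side")
C=[(95,70,45),(95,-70,45),(-95,-70,45),(-95,70,45)]
pt=un(5,[185,165],[(172,80),(492,148),(410,572),(83,510)])
ps=un(4,[200,260],[(92,308),(215,105),(628,165),(553,412)])[[0,1,2,3]]
for it in ([(t,C,pt)],[(s,C,ps)],[(t,C,pt),(s,C,ps)]):
    x,r,W=fitpose(it,[540,140,-.2]); print("case",x.round(3),r.tolist())
ends=[[(137,420),(116,513)],[(212,85),(186,172)],[(437,127),(413,215)],[(373,466),(340,556)]]
for i,e in enumerate(ends):
    a,b=[px2w(t,*un(5,[185,165],q),75) for q in e]
    m=np.array([[-72,48,75],[72,48,75],[72,-48,75],[-72,-48,75]])[i]
    print("screw",i+1,((a+b)/2).round(1),"model",W(x,[m])[0].round(1),np.degrees(np.arctan2(*(a-b)[1::-1])).round(1),np.linalg.norm(a-b).round(1))
B=[(-55,60,45),(-55,-60,45),(71,55,64),(71,-55,64),(-52,0,85),(52,0,85)]
pb=un(3.8,[330,180],[(83,302),(172,490),(298,208),(382,388),(140,393),(320,318)])
x,r,W=fitpose([(t,B,pb)],[490,-190,-1.15]); print("bin",x.round(3),r.tolist())
for k,q in {"k1":(152,256),"k2":(144,291),"k3":(358,193)}.items():
    p=px2w(t,*q,24); print(k,p.round(0),"side px",w2px(s,p).round(0))
a=t["pixels"][:,:,::-1]; f=lambda y,x:cv2.resize(a[y:y+50,x:x+65],None,fx=9,fy=9,interpolation=cv2.INTER_CUBIC)
cv2.imwrite("pics/p1.png",cv2.resize(np.vstack([f(180,480),f(280,490)]),(390,600)))
kk=np.hstack([cv2.resize(a[y-15:y+15,x-15:x+15],(260,260),interpolation=cv2.INTER_CUBIC) for x,y in((152,256),(144,291),(358,193))])
cv2.imwrite("pics/p1.png",np.hstack([cv2.resize(np.vstack([f(180,480),f(280,490)]),(390,600)),np.vstack([cv2.resize(kk,(400,133)),np.zeros((467,400,3),np.uint8)])]))
E
```

```text
case [ 5.78593e+02  1.28064e+02 -1.99000e-01] [[0.4, -0.3], [0.4, -1.7], [-0.7, 1.1], [-0.1, 0.9]]
case [ 5.80741e+02  1.33111e+02 -1.89000e-01] [[-2.7, 1.8], [0.7, -2.6], [1.1, -0.5], [1.0, -0.1]]
case [ 5.80102e+02  1.30545e+02 -1.93000e-01] [[-1.0, -0.9], [-0.9, -2.6], [-1.6, 0.3], [-1.1, 0.4], [-2.0, 0.3], [1.6, -3.7], [1.6, -1.3], [1.2, -1.3]]
screw 1 [518.1 190.7  75. ] model [518.7 191.5  75. ] -12.4 39.1
screw 2 [658.3 161.7  75. ] model [660.  163.8  75. ] -16.1 38.0
screw 3 [639.6  67.7  75. ] model [641.5  69.6  75. ] -15.2 38.1
screw 4 [499.2  96.   75. ] model [500.2  97.3  75. ] -20.2 39.2
bin [ 484.802 -177.023   -1.152] [[-0.1, -1.3], [0.4, 1.2], [-0.2, 0.2], [0.3, 0.9], [0.3, 0.3], [-0.8, -1.3]]
k1 [525. 327.  24.] side px [[316. 437.]]
k2 [450. 344.  24.] side px [[375. 452.]]
k3 [ 659. -121.   24.] side px [[272. 242.]]
```

View pics/p1.png

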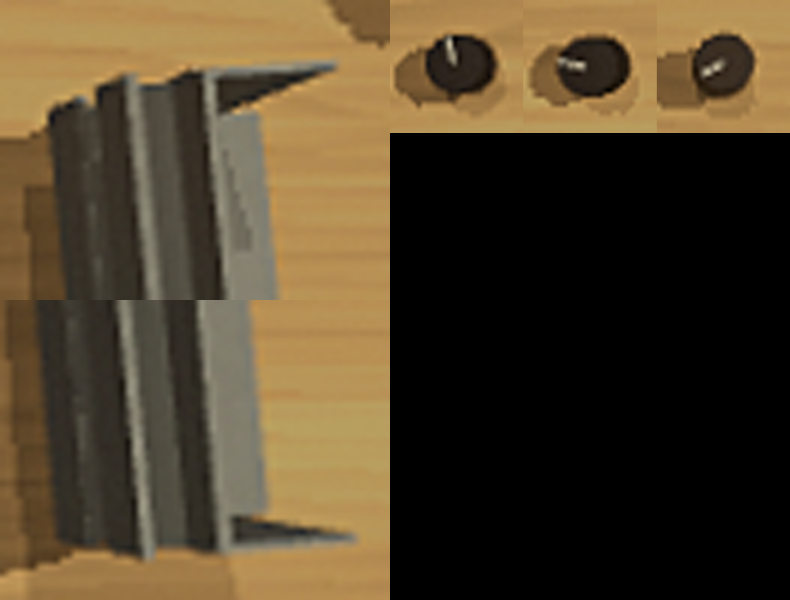

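Panel crop: the upper louvre's top strip runs from (501.8,192.8) to (514.8,322.5), and the back sheet from (514.8,192) to (527.2,321.7). The knobs are confirmed. Next I plan the first screw.

```bash
cat > plan.py <<'E'
from h import *
def plan(wps,start=None):
    o=bot.get_obs(); p,y=(o["tool_pos"],np.degrees(o["tcp_rot"][2])) if start is None else (np.array(start[:3]),start[3])
    print("at",np.round(p,1),round(float(y),1),"t",o["time"])
    for w in wps:
        d=np.array(w[:3])-p; a=np.radians(y); tw=(y-w[3]+180)%360-180
        print(w,"-> x %.4f y %.4f z %.4f twist %.1f"%((np.cos(a)*d[0]+np.sin(a)*d[1])/1e3,(np.sin(a)*d[0]-np.cos(a)*d[1])/1e3,-d[2]/1e3,tw)); p,y=np.array(w[:3]),w[3]
E
python3 - <<'E'
from fit import *
from plan import plan
t=cam("top")
P=[(2,130,120),(2,-130,120),(28,130,120),(28,-130,120)]
x,r,W=fitpose([(t,P,np.array([(501.8,192.8),(514.8,322.5),(514.8,192),(527.2,321.7)]))],[480,-400,-1.47]); print("panel",x.round(3),np.degrees(x[2]),r.tolist())
for q in ((153,255.4),(144.7,290.9),(357.9,192.9)): print(px2w(t,*q,15).round(0))
plan([(518.5,191,150,167.5),(518.5,191,77,167.5)],(222.1,475.7,251.7,155))
E
```

```text
panel [ 512.672 -405.073   -1.511] -86.57430848239197 [[0.1, -0.6], [-0.2, 0.7], [-0.2, -0.7], [0.3, 0.5]]
[527. 328.  15.]
[450. 345.  15.]
[ 661. -121.   15.]
at [222.1 475.7 251.7] 155.0 t 0.35
(518.5, 191, 150, 167.5) -> x -0.3889 y -0.1328 z 0.1017 twist -12.5
(518.5, 191, 77, 167.5) -> x 0.0000 y 0.0000 z 0.0730 twist 0.0
```

Request:
play_rows(
  commands=[
    {"x": -0.02,"y": -0.007,"z": 0.005,"twist": -1},
    {"x": -0.06,"y": -0.02,"z": 0.015,"twist": -3},
    {"x": -0.1,"y": -0.034,"z": 0.026,"twist": -5},
    {"x": -0.14,"y": -0.048,"z": 0.037,"twist": -7},
    {"x": -0.17,"y": -0.058,"z": 0.044,"twist": -9},
    {"x": -0.19,"y": -0.065,"z": 0.05,"twist": -12.5},
    {"x": -0.195,"y": -0.067,"z": 0.051,"twist": -12.5},
    {"x": -0.195,"y": -0.067,"z": 0.051,"twist": -12.5},
  ],
  jaw=0.45,
)

```text
time: 1.15
tool_pos: [370.7, 332.2, 200.6]
tcp_rot: [-3.142, -0.0, 2.92]
contact_force: [-1.1, -0.5, -0.4]
grip_width: 50.3
finger_force: 0.0
```

```bash
python3 -c "
from plan import *
plan([(518.5,191,150,167.5),(518.5,191,77,167.5)]); print(bot.get_obs()['grip_width'])"
```

```text
at [370.7 332.2 200.6] 167.3 t 1.15
(518.5, 191, 150, 167.5) -> x -0.1752 y -0.1053 z 0.0506 twist -0.2
(518.5, 191, 77, 167.5) -> x 0.0000 y 0.0000 z 0.0730 twist 0.0
50.25610002863801
```

Request:
play_rows(
  commands=[
    {"x": -0.02,"y": -0.012,"z": 0.006,"twist": 0},
    {"x": -0.055,"y": -0.033,"z": 0.016,"twist": 0},
    {"x": -0.09,"y": -0.054,"z": 0.026,"twist": 0},
    {"x": -0.125,"y": -0.075,"z": 0.036,"twist": 0},
    {"x": -0.155,"y": -0.093,"z": 0.045,"twist": 0},
    {"x": -0.17,"y": -0.102,"z": 0.05,"twist": 0},
    {"x": -0.175,"y": -0.105,"z": 0.05,"twist": 0},
    {"x": -0.175,"y": -0.105,"z": 0.05,"twist": 0},
  ],
)

```text
time: 1.95
tool_pos: [518.2, 192.8, 151.0]
tcp_rot: [3.141, -0.0, 2.923]
contact_force: [0.8, 0.3, -0.5]
grip_width: 50.2
finger_force: 0.0
```

Request:
play_rows(
  commands=[
    {"x": 0,"y": 0,"z": 0.01,"twist": 0},
    {"x": 0,"y": 0,"z": 0.025,"twist": 0},
    {"x": 0,"y": 0,"z": 0.045,"twist": 0},
    {"x": 0,"y": 0,"z": 0.06,"twist": 0},
    {"x": 0,"y": 0,"z": 0.07,"twist": 0},
    {"x": 0,"y": 0,"z": 0.073,"twist": 0},
    {"x": 0,"y": 0,"z": 0.073,"twist": 0},
    {"x": 0,"y": 0,"z": 0.073,"twist": 0},
  ],
)

```text
time: 2.75
tool_pos: [518.8, 192.4, 78.4]
tcp_rot: [3.141, 0.001, 2.923]
contact_force: [0.1, 0.7, -0.1]
grip_width: 50.4
finger_force: 0.0
```

Request:
play_rows(
  commands=[
    {"x": 0,"y": 0,"z": 0,"twist": 0},
    {"x": 0,"y": 0,"z": 0,"twist": 0},
    {"x": 0,"y": 0,"z": 0,"twist": 0},
    {"x": 0,"y": 0,"z": 0,"twist": 0},
    {"x": 0,"y": 0,"z": 0,"twist": 0},
    {"x": 0,"y": 0,"z": 0,"twist": 0},
    {"x": 0,"y": 0,"z": 0,"twist": 0},
    {"x": 0,"y": 0,"z": 0,"twist": 0},
  ],
  jaw=1,
)

```text
time: 3.55
tool_pos: [518.5, 192.1, 77.7]
tcp_rot: [3.142, 0.0, 2.923]
contact_force: [-1.4, 0.4, 1.6]
grip_width: 9.5
finger_force: 29.8
```

```bash
python3 -c "
from plan import *
plan([(518.5,191,77,99.7)]); o=bot.get_obs(); print(o['moment'],o['contact_force'])"
```

```text
at [518.5 192.1  77.7] 167.5 t 3.55
(518.5, 191, 77, 99.7) -> x -0.0002 y -0.0010 z 0.0007 twist 67.8
[-0.0798084   0.02590023 -0.13234186] [-1.41139688  0.36316061  1.59605765]
```

Request:
play_rows(
  commands=[
    {"x": 0,"y": 0,"z": 0,"twist": 5},
    {"x": 0,"y": 0,"z": 0,"twist": 13},
    {"x": 0,"y": 0,"z": 0,"twist": 21},
    {"x": 0,"y": 0,"z": 0,"twist": 29},
    {"x": 0,"y": 0,"z": 0,"twist": 37},
    {"x": 0,"y": 0,"z": 0,"twist": 45},
    {"x": 0,"y": 0,"z": 0,"twist": 53},
    {"x": 0,"y": 0,"z": 0,"twist": 61},
  ],
)

```text
time: 4.35
tool_pos: [519.3, 192.8, 77.8]
tcp_rot: [3.139, -0.001, 1.853]
contact_force: [2.2, 3.5, -2.7]
grip_width: 8.9
finger_force: 30.0
```

Request:
play_rows(
  commands=[
    {"x": 0,"y": 0,"z": 0,"twist": 5},
    {"x": 0,"y": 0,"z": 0,"twist": 6.8},
    {"x": 0,"y": 0,"z": 0,"twist": 6.8},
    {"x": 0,"y": 0,"z": 0,"twist": 6.8},
    {"x": 0,"y": 0,"z": 0,"twist": 6.8},
    {"x": 0,"y": 0,"z": 0,"twist": 6.8},
    {"x": 0,"y": 0,"z": 0,"twist": 6.8},
    {"x": 0,"y": 0,"z": 0,"twist": 6.8},
  ],
)

```text
time: 5.15
tool_pos: [519.4, 192.8, 77.8]
tcp_rot: [3.139, -0.001, 1.74]
contact_force: [3.6, 3.7, -3.1]
grip_width: 8.6
finger_force: 30.0
```

Request:
play_rows(
  commands=[
    {"x": 0,"y": 0,"z": 0,"twist": 0},
    {"x": 0,"y": 0,"z": 0,"twist": 0},
    {"x": 0,"y": 0,"z": 0,"twist": 0},
    {"x": 0,"y": 0,"z": 0,"twist": 0},
    {"x": 0,"y": 0,"z": -0.01,"twist": 0},
    {"x": 0,"y": 0,"z": -0.035,"twist": 0},
    {"x": 0,"y": 0,"z": -0.06,"twist": 0},
    {"x": 0,"y": 0,"z": -0.073,"twist": 0},
  ],
  jaw=0.45,
)

```text
time: 5.95
tool_pos: [519.4, 192.2, 153.6]
tcp_rot: [3.138, -0.0, 1.74]
contact_force: [0.6, -0.4, 0.3]
grip_width: 50.4
finger_force: 0.0
```

```bash
python3 -c "
from plan import *
plan([(640.5,68.5,150,165),(640.5,68.5,77,165),(640.5,68.5,77,99.7),(640.5,68.5,150,99.7)])"
```

```text
at [519.4 192.2 153.6] 99.7 t 5.95
(640.5, 68.5, 150, 165) -> x -0.1423 y 0.0986 z 0.0036 twist -65.3
(640.5, 68.5, 77, 165) -> x 0.0000 y 0.0000 z 0.0730 twist 0.0
(640.5, 68.5, 77, 99.7) -> x 0.0000 y 0.0000 z -0.0000 twist 65.3
(640.5, 68.5, 150, 99.7) -> x 0.0000 y 0.0000 z -0.0730 twist 0.0
```

Request:
play_rows(
  commands=[
    {"x": -0.01,"y": 0.008,"z": 0,"twist": -8},
    {"x": -0.035,"y": 0.025,"z": 0,"twist": -16},
    {"x": -0.065,"y": 0.045,"z": 0,"twist": -24},
    {"x": -0.095,"y": 0.066,"z": 0,"twist": -32},
    {"x": -0.12,"y": 0.083,"z": 0.003,"twist": -40},
    {"x": -0.137,"y": 0.095,"z": 0.003,"twist": -48.5},
    {"x": -0.142,"y": 0.0985,"z": 0.003,"twist": -57},
    {"x": -0.142,"y": 0.0985,"z": 0.003,"twist": -65.3},
  ],
)

```text
time: 6.75
tool_pos: [640.2, 67.3, 148.2]
tcp_rot: [3.142, 0.001, 2.884]
contact_force: [0.1, -0.1, -0.4]
grip_width: 50.5
finger_force: 0.0
```

Request:
play_rows(
  commands=[
    {"x": 0,"y": 0,"z": 0,"twist": 0},
    {"x": 0,"y": 0,"z": 0.015,"twist": 0},
    {"x": 0,"y": 0,"z": 0.035,"twist": 0},
    {"x": 0,"y": 0,"z": 0.055,"twist": 0},
    {"x": 0,"y": 0,"z": 0.068,"twist": 0},
    {"x": 0,"y": 0,"z": 0.073,"twist": 0},
    {"x": 0,"y": 0,"z": 0.073,"twist": 0},
    {"x": 0,"y": 0,"z": 0.073,"twist": 0},
  ],
)

```text
time: 7.55
tool_pos: [640.0, 68.7, 75.7]
tcp_rot: [3.141, 0.001, 2.879]
contact_force: [1.1, 0.5, 1.0]
grip_width: 50.2
finger_force: 0.0
```

Request:
play_rows(
  commands=[
    {"x": 0,"y": 0,"z": 0,"twist": 0},
    {"x": 0,"y": 0,"z": 0,"twist": 0},
    {"x": 0,"y": 0,"z": 0,"twist": 0},
    {"x": 0,"y": 0,"z": 0,"twist": 0},
    {"x": 0,"y": 0,"z": 0,"twist": 0},
    {"x": 0,"y": 0,"z": 0,"twist": 0},
    {"x": 0,"y": 0,"z": 0,"twist": 0},
    {"x": 0,"y": 0,"z": 0,"twist": 0},
  ],
  jaw=1,
)

```text
time: 8.35
tool_pos: [639.6, 69.1, 74.8]
tcp_rot: [3.141, 0.0, 2.879]
contact_force: [1.3, 3.0, -0.4]
grip_width: 9.4
finger_force: 30.0
```

Request:
play_rows(
  commands=[
    {"x": 0,"y": 0,"z": 0,"twist": 5},
    {"x": 0,"y": 0,"z": 0,"twist": 13},
    {"x": 0,"y": 0,"z": 0,"twist": 21},
    {"x": 0,"y": 0,"z": 0,"twist": 29},
    {"x": 0,"y": 0,"z": 0,"twist": 37},
    {"x": 0,"y": 0,"z": 0,"twist": 45},
    {"x": 0,"y": 0,"z": 0,"twist": 53},
    {"x": 0,"y": 0,"z": 0,"twist": 60},
  ],
)

```text
time: 9.15
tool_pos: [640.8, 70.2, 74.9]
tcp_rot: [3.138, -0.001, 1.827]
contact_force: [6.5, 7.7, -2.7]
grip_width: 9.2
finger_force: 30.0
```

Request:
play_rows(
  commands=[
    {"x": 0,"y": 0,"z": 0,"twist": 4},
    {"x": 0,"y": 0,"z": 0,"twist": 5.3},
    {"x": 0,"y": 0,"z": 0,"twist": 5.3},
    {"x": 0,"y": 0,"z": 0,"twist": 5.3},
    {"x": 0,"y": 0,"z": 0,"twist": 5.3},
    {"x": 0,"y": 0,"z": 0,"twist": 5.3},
    {"x": 0,"y": 0,"z": 0,"twist": 5.3},
    {"x": 0,"y": 0,"z": 0,"twist": 5.3},
  ],
)

```text
time: 9.95
tool_pos: [640.9, 70.3, 74.8]
tcp_rot: [3.138, -0.002, 1.74]
contact_force: [6.4, 8.1, -3.4]
grip_width: 9.3
finger_force: 30.0
```

Request:
play_rows(
  commands=[
    {"x": 0,"y": 0,"z": 0,"twist": 0},
    {"x": 0,"y": 0,"z": 0,"twist": 0},
    {"x": 0,"y": 0,"z": 0,"twist": 0},
    {"x": 0,"y": 0,"z": 0,"twist": 0},
    {"x": 0,"y": 0,"z": -0.01,"twist": 0},
    {"x": 0,"y": 0,"z": -0.035,"twist": 0},
    {"x": 0,"y": 0,"z": -0.06,"twist": 0},
    {"x": 0,"y": 0,"z": -0.073,"twist": 0},
  ],
  jaw=0.45,
)

```text
time: 10.75
tool_pos: [640.5, 68.5, 150.8]
tcp_rot: [3.138, 0.001, 1.74]
contact_force: [-0.1, -0.8, 0.0]
grip_width: 50.7
finger_force: 0.0
```

```bash
python3 -c "
from plan import *
plan([(659.5,163.5,150,164),(659.5,163.5,77,164),(659.5,163.5,77,99.7),(659.5,163.5,150,99.7),(500,97,150,160),(500,97,150,99.7)])"
```

```text
at [640.5  68.5 150.8] 99.7 t 10.75
(659.5, 163.5, 150, 164) -> x 0.0905 y 0.0347 z 0.0008 twist -64.3
(659.5, 163.5, 77, 164) -> x 0.0000 y 0.0000 z 0.0730 twist 0.0
(659.5, 163.5, 77, 99.7) -> x 0.0000 y 0.0000 z -0.0000 twist 64.3
(659.5, 163.5, 150, 99.7) -> x 0.0000 y 0.0000 z -0.0730 twist 0.0
(500, 97, 150, 160) -> x -0.0387 y -0.1684 z -0.0000 twist -60.3
(500, 97, 150, 99.7) -> x 0.0000 y 0.0000 z 0.0000 twist 60.3
```

Request:
play_rows(
  commands=[
    {"x": 0.01,"y": 0.004,"z": 0,"twist": -8},
    {"x": 0.03,"y": 0.012,"z": 0,"twist": -16},
    {"x": 0.05,"y": 0.019,"z": 0,"twist": -24},
    {"x": 0.07,"y": 0.027,"z": 0,"twist": -32},
    {"x": 0.085,"y": 0.033,"z": 0,"twist": -40},
    {"x": 0.0914,"y": 0.0353,"z": 0,"twist": -48},
    {"x": 0.0914,"y": 0.0353,"z": 0,"twist": -56},
    {"x": 0.0914,"y": 0.0353,"z": 0,"twist": -64.3},
  ],
)

```text
time: 11.55
tool_pos: [658.7, 165.0, 147.7]
tcp_rot: [-3.141, -0.0, 2.868]
contact_force: [-0.2, -0.0, -0.4]
grip_width: 50.5
finger_force: 0.0
```

Request:
play_rows(
  commands=[
    {"x": 0,"y": 0,"z": 0,"twist": 0},
    {"x": 0,"y": 0,"z": 0.015,"twist": 0},
    {"x": 0,"y": 0,"z": 0.035,"twist": 0},
    {"x": 0,"y": 0,"z": 0.055,"twist": 0},
    {"x": 0,"y": 0,"z": 0.068,"twist": 0},
    {"x": 0,"y": 0,"z": 0.073,"twist": 0},
    {"x": 0,"y": 0,"z": 0.073,"twist": 0},
    {"x": 0,"y": 0,"z": 0.073,"twist": 0},
  ],
)

```text
time: 12.35
tool_pos: [659.5, 164.8, 75.7]
tcp_rot: [3.141, 0.001, 2.861]
contact_force: [0.4, 0.2, 0.7]
grip_width: 50.7
finger_force: 0.0
```

Request:
play_rows(
  commands=[
    {"x": 0,"y": 0,"z": 0,"twist": 0},
    {"x": 0,"y": 0,"z": 0,"twist": 0},
    {"x": 0,"y": 0,"z": 0,"twist": 0},
    {"x": 0,"y": 0,"z": 0,"twist": 0},
    {"x": 0,"y": 0,"z": 0,"twist": 0},
    {"x": 0,"y": 0,"z": 0,"twist": 0},
    {"x": 0,"y": 0,"z": 0,"twist": 0},
    {"x": 0,"y": 0,"z": 0,"twist": 0},
  ],
  jaw=1,
)

```text
time: 13.15
tool_pos: [658.6, 163.5, 74.6]
tcp_rot: [-3.14, -0.001, 2.862]
contact_force: [-2.6, -4.9, 1.3]
grip_width: 10.4
finger_force: 3.0
```

Request:
play_rows(
  commands=[
    {"x": 0,"y": 0,"z": 0,"twist": 5},
    {"x": 0,"y": 0,"z": 0,"twist": 13},
    {"x": 0,"y": 0,"z": 0,"twist": 21},
    {"x": 0,"y": 0,"z": 0,"twist": 29},
    {"x": 0,"y": 0,"z": 0,"twist": 37},
    {"x": 0,"y": 0,"z": 0,"twist": 45},
    {"x": 0,"y": 0,"z": 0,"twist": 53},
    {"x": 0,"y": 0,"z": 0,"twist": 60},
  ],
)

```text
time: 13.95
tool_pos: [660.1, 164.9, 74.7]
tcp_rot: [3.139, 0.0, 1.809]
contact_force: [5.5, 0.3, -3.9]
grip_width: 9.4
finger_force: 30.0
```

Request:
play_rows(
  commands=[
    {"x": 0,"y": 0,"z": 0,"twist": 3},
    {"x": 0,"y": 0,"z": 0,"twist": 4.3},
    {"x": 0,"y": 0,"z": 0,"twist": 4.3},
    {"x": 0,"y": 0,"z": 0,"twist": 4.3},
    {"x": 0,"y": 0,"z": 0,"twist": 4.3},
    {"x": 0,"y": 0,"z": 0,"twist": 4.3},
    {"x": 0,"y": 0,"z": 0,"twist": 4.3},
    {"x": 0,"y": 0,"z": 0,"twist": 4.3},
  ],
)

```text
time: 14.75
tool_pos: [660.2, 164.9, 74.7]
tcp_rot: [3.138, -0.0, 1.74]
contact_force: [6.0, 0.7, -3.8]
grip_width: 9.3
finger_force: 30.0
```

Request:
play_rows(
  commands=[
    {"x": 0,"y": 0,"z": 0,"twist": 0},
    {"x": 0,"y": 0,"z": 0,"twist": 0},
    {"x": 0,"y": 0,"z": 0,"twist": 0},
    {"x": 0,"y": 0,"z": 0,"twist": 0},
    {"x": 0,"y": 0,"z": -0.01,"twist": 0},
    {"x": 0,"y": 0,"z": -0.035,"twist": 0},
    {"x": 0,"y": 0,"z": -0.06,"twist": 0},
    {"x": 0,"y": 0,"z": -0.073,"twist": 0},
  ],
  jaw=0.45,
)

```text
time: 15.55
tool_pos: [659.9, 164.8, 151.1]
tcp_rot: [3.137, 0.0, 1.74]
contact_force: [-0.1, 0.3, -1.7]
grip_width: 50.4
finger_force: 0.0
```

Request:
play_rows(
  commands=[
    {"x": -0.004,"y": -0.017,"z": 0,"twist": -7},
    {"x": -0.012,"y": -0.05,"z": 0,"twist": -15},
    {"x": -0.02,"y": -0.086,"z": 0,"twist": -23},
    {"x": -0.028,"y": -0.12,"z": 0,"twist": -31},
    {"x": -0.035,"y": -0.15,"z": 0,"twist": -39},
    {"x": -0.0385,"y": -0.165,"z": 0,"twist": -47},
    {"x": -0.0392,"y": -0.1685,"z": 0,"twist": -54},
    {"x": -0.0392,"y": -0.1685,"z": 0,"twist": -60.3},
  ],
)

```text
time: 16.35
tool_pos: [498.6, 97.4, 148.3]
tcp_rot: [3.141, 0.0, 2.797]
contact_force: [0.7, -0.5, 0.4]
grip_width: 50.7
finger_force: 0.0
```

Request:
play_rows(
  commands=[
    {"x": 0,"y": 0,"z": 0,"twist": 0},
    {"x": 0,"y": 0,"z": 0.015,"twist": 0},
    {"x": 0,"y": 0,"z": 0.035,"twist": 0},
    {"x": 0,"y": 0,"z": 0.055,"twist": 0},
    {"x": 0,"y": 0,"z": 0.068,"twist": 0},
    {"x": 0,"y": 0,"z": 0.073,"twist": 0},
    {"x": 0,"y": 0,"z": 0.073,"twist": 0},
    {"x": 0,"y": 0,"z": 0.073,"twist": 0},
  ],
)

```text
time: 17.15
tool_pos: [499.9, 97.8, 75.3]
tcp_rot: [3.141, 0.001, 2.791]
contact_force: [1.3, -0.0, -0.5]
grip_width: 50.3
finger_force: 0.0
```

Request:
play_rows(
  commands=[
    {"x": 0,"y": 0,"z": 0,"twist": 0},
    {"x": 0,"y": 0,"z": 0,"twist": 0},
    {"x": 0,"y": 0,"z": 0,"twist": 0},
    {"x": 0,"y": 0,"z": 0,"twist": 0},
    {"x": 0,"y": 0,"z": 0,"twist": 0},
    {"x": 0,"y": 0,"z": 0,"twist": 0},
    {"x": 0,"y": 0,"z": 0,"twist": 0},
    {"x": 0,"y": 0,"z": 0,"twist": 0},
  ],
  jaw=1,
)

```text
time: 17.95
tool_pos: [499.5, 98.0, 74.8]
tcp_rot: [3.141, 0.0, 2.792]
contact_force: [0.4, 2.3, 0.8]
grip_width: 9.5
finger_force: 29.8
```

Request:
play_rows(
  commands=[
    {"x": 0,"y": 0,"z": 0,"twist": 5},
    {"x": 0,"y": 0,"z": 0,"twist": 13},
    {"x": 0,"y": 0,"z": 0,"twist": 21},
    {"x": 0,"y": 0,"z": 0,"twist": 29},
    {"x": 0,"y": 0,"z": 0,"twist": 37},
    {"x": 0,"y": 0,"z": 0,"twist": 45},
    {"x": 0,"y": 0,"z": 0,"twist": 52},
    {"x": 0,"y": 0,"z": 0,"twist": 57},
  ],
)

```text
time: 18.75
tool_pos: [500.1, 98.4, 74.8]
tcp_rot: [3.14, -0.001, 1.793]
contact_force: [2.6, 4.8, -1.7]
grip_width: 9.0
finger_force: 30.0
```

Request:
play_rows(
  commands=[
    {"x": 0,"y": 0,"z": 0,"twist": 3},
    {"x": 0,"y": 0,"z": 0,"twist": 3.3},
    {"x": 0,"y": 0,"z": 0,"twist": 3.3},
    {"x": 0,"y": 0,"z": 0,"twist": 3.3},
    {"x": 0,"y": 0,"z": 0,"twist": 3.3},
    {"x": 0,"y": 0,"z": 0,"twist": 3.3},
    {"x": 0,"y": 0,"z": 0,"twist": 3.3},
    {"x": 0,"y": 0,"z": 0,"twist": 3.3},
  ],
)

```text
time: 19.55
tool_pos: [500.2, 98.4, 74.8]
tcp_rot: [3.139, -0.001, 1.74]
contact_force: [1.8, 5.1, -1.5]
grip_width: 9.1
finger_force: 30.0
```

Request:
play_rows(
  commands=[
    {"x": 0,"y": 0,"z": 0,"twist": 0},
    {"x": 0,"y": 0,"z": 0,"twist": 0},
    {"x": 0,"y": 0,"z": 0,"twist": 0},
    {"x": 0,"y": 0,"z": 0,"twist": 0},
    {"x": 0,"y": 0,"z": -0.01,"twist": 0},
    {"x": 0,"y": 0,"z": -0.035,"twist": 0},
    {"x": 0,"y": 0,"z": -0.06,"twist": 0},
    {"x": 0,"y": 0,"z": -0.073,"twist": 0},
  ],
  jaw=0.45,
)

```text
time: 20.35
tool_pos: [500.2, 97.7, 150.4]
tcp_rot: [3.138, 0.0, 1.74]
contact_force: [-0.4, -0.2, 0.1]
grip_width: 50.3
finger_force: 0.0
```

```bash
python3 -c "
from plan import *
plan([(420,20,250,99.7)])"
```

```text
at [500.2  97.7 150.4] 99.7 t 20.35
(420, 20, 250, 99.7) -> x -0.0631 y -0.0921 z -0.0996 twist -0.0
```

Request:
play_rows(
  commands=[
    {"x": -0.006,"y": -0.009,"z": -0.01,"twist": 0},
    {"x": -0.019,"y": -0.028,"z": -0.03,"twist": 0},
    {"x": -0.035,"y": -0.05,"z": -0.055,"twist": 0},
    {"x": -0.05,"y": -0.07,"z": -0.08,"twist": 0},
    {"x": -0.06,"y": -0.088,"z": -0.095,"twist": 0},
    {"x": -0.063,"y": -0.092,"z": -0.1,"twist": 0},
    {"x": -0.063,"y": -0.092,"z": -0.1,"twist": 0},
    {"x": -0.063,"y": -0.092,"z": -0.1,"twist": 0},
  ],
)

```text
time: 21.15
tool_pos: [419.3, 20.3, 247.1]
tcp_rot: [-3.141, -0.0, 1.739]
contact_force: [0.2, -0.0, -0.6]
grip_width: 50.6
finger_force: 0.0
```

```bash
python3 -c "
from h import *
t=cam('top');s=cam('side'); crop(t,(185,165,120,120),5,'d1.png')
a=cv2.resize(t['pixels'][165:285,185:305,::-1],(400,400),interpolation=cv2.INTER_CUBIC); b=cv2.resize(s['pixels'][260:385,200:360,::-1],(400,312),interpolation=cv2.INTER_CUBIC)
cv2.imwrite('pics/d1.png',np.hstack([a,np.vstack([b,np.zeros((88,400,3),np.uint8)])]))"
```

```text
(no output)
```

View pics/d1.png

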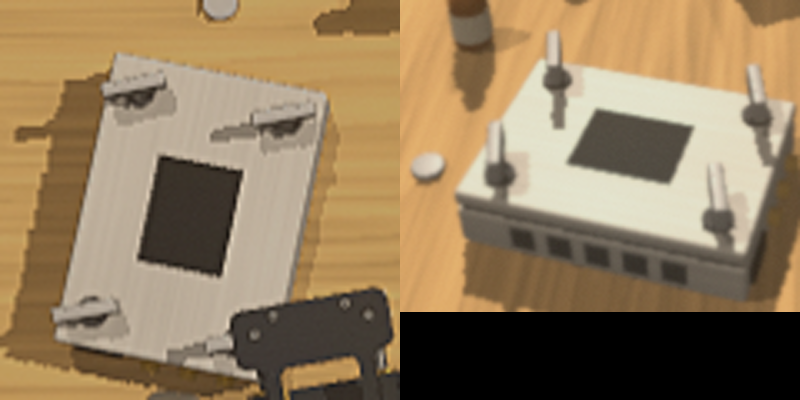

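The picture shows all four wings parallel at half way. Next is the second round.

```bash
python3 -c "
from plan import *
plan([(519.5,192.5,150,99.7),(519.5,192.5,75,99.7),(519.5,192.5,75,28),(519.5,192.5,150,28),(641.5,70.5,150,99.7),(641.5,70.5,150,28),(660.5,165,150,99.7),(660.5,165,150,28),(500.5,98.3,150,99.7),(500.5,98.3,150,28)])"
```

```text
at [419.3  20.5 246.8] 99.7 t 21.25
(519.5, 192.5, 150, 99.7) -> x 0.1526 y 0.1277 z 0.0968 twist 0.0
(519.5, 192.5, 75, 99.7) -> x 0.0000 y 0.0000 z 0.0750 twist 0.0
(519.5, 192.5, 75, 28) -> x 0.0000 y 0.0000 z -0.0000 twist 71.7
(519.5, 192.5, 150, 28) -> x 0.0000 y 0.0000 z -0.0750 twist 0.0
(641.5, 70.5, 150, 99.7) -> x 0.0504 y 0.1650 z -0.0000 twist -71.7
(641.5, 70.5, 150, 28) -> x 0.0000 y 0.0000 z -0.0000 twist 71.7
(660.5, 165, 150, 99.7) -> x 0.0611 y -0.0745 z -0.0000 twist -71.7
(660.5, 165, 150, 28) -> x 0.0000 y 0.0000 z -0.0000 twist 71.7
(500.5, 98.3, 150, 99.7) -> x -0.1726 y -0.0162 z -0.0000 twist -71.7
(500.5, 98.3, 150, 28) -> x 0.0000 y 0.0000 z -0.0000 twist 71.7
```

Request:
play_rows(
  commands=[
    {"x": 0.015,"y": 0.013,"z": 0.01,"twist": 0},
    {"x": 0.045,"y": 0.038,"z": 0.02,"twist": 0},
    {"x": 0.08,"y": 0.067,"z": 0.04,"twist": 0},
    {"x": 0.11,"y": 0.092,"z": 0.06,"twist": 0},
    {"x": 0.14,"y": 0.117,"z": 0.08,"twist": 0},
    {"x": 0.15,"y": 0.126,"z": 0.095,"twist": 0},
    {"x": 0.1526,"y": 0.1277,"z": 0.097,"twist": 0},
    {"x": 0.1526,"y": 0.1277,"z": 0.097,"twist": 0},
  ],
)

```text
time: 22.05
tool_pos: [518.9, 192.4, 149.6]
tcp_rot: [-3.139, 0.0, 1.741]
contact_force: [-0.3, -0.7, 1.0]
grip_width: 50.6
finger_force: 0.0
```

Request:
play_rows(
  commands=[
    {"x": 0,"y": 0,"z": 0,"twist": 0},
    {"x": 0,"y": 0,"z": 0.015,"twist": 0},
    {"x": 0,"y": 0,"z": 0.035,"twist": 0},
    {"x": 0,"y": 0,"z": 0.055,"twist": 0},
    {"x": 0,"y": 0,"z": 0.07,"twist": 0},
    {"x": 0,"y": 0,"z": 0.074,"twist": 0},
    {"x": 0,"y": 0,"z": 0.074,"twist": 0},
    {"x": 0,"y": 0,"z": 0.074,"twist": 0},
  ],
)

```text
time: 22.85
tool_pos: [520.2, 191.8, 78.0]
tcp_rot: [3.139, -0.0, 1.739]
contact_force: [0.7, -0.2, -1.1]
grip_width: 50.7
finger_force: 0.0
```

Request:
play_rows(
  commands=[
    {"x": 0,"y": 0,"z": 0,"twist": 0},
    {"x": 0,"y": 0,"z": 0,"twist": 0},
    {"x": 0,"y": 0,"z": 0,"twist": 0},
    {"x": 0,"y": 0,"z": 0,"twist": 0},
    {"x": 0,"y": 0,"z": 0,"twist": 0},
    {"x": 0,"y": 0,"z": 0,"twist": 0},
    {"x": 0,"y": 0,"z": 0,"twist": 0},
    {"x": 0,"y": 0,"z": 0,"twist": 0},
  ],
  jaw=1,
)

```text
time: 23.65
tool_pos: [519.7, 192.1, 76.8]
tcp_rot: [3.141, -0.0, 1.74]
contact_force: [0.3, -0.5, -0.6]
grip_width: 8.9
finger_force: 30.0
```

Request:
play_rows(
  commands=[
    {"x": 0,"y": 0,"z": 0,"twist": 5},
    {"x": 0,"y": 0,"z": 0,"twist": 13},
    {"x": 0,"y": 0,"z": 0,"twist": 21},
    {"x": 0,"y": 0,"z": 0,"twist": 29},
    {"x": 0,"y": 0,"z": 0,"twist": 37},
    {"x": 0,"y": 0,"z": 0,"twist": 45},
    {"x": 0,"y": 0,"z": 0,"twist": 53},
    {"x": 0,"y": 0,"z": 0,"twist": 60},
  ],
)

```text
time: 24.45
tool_pos: [520.0, 192.0, 76.7]
tcp_rot: [3.141, -0.001, 0.687]
contact_force: [2.7, 0.3, -1.5]
grip_width: 9.4
finger_force: 30.1
```

Request:
play_rows(
  commands=[
    {"x": 0,"y": 0,"z": 0,"twist": 4},
    {"x": 0,"y": 0,"z": 0,"twist": 7},
    {"x": 0,"y": 0,"z": 0,"twist": 9},
    {"x": 0,"y": 0,"z": 0,"twist": 10},
    {"x": 0,"y": 0,"z": 0,"twist": 11},
    {"x": 0,"y": 0,"z": 0,"twist": 11.7},
    {"x": 0,"y": 0,"z": 0,"twist": 11.7},
    {"x": 0,"y": 0,"z": 0,"twist": 11.7},
  ],
)

```text
time: 25.25
tool_pos: [520.0, 191.9, 76.8]
tcp_rot: [3.141, -0.001, 0.489]
contact_force: [5.1, -2.0, -2.2]
grip_width: 9.4
finger_force: 30.4
```

```bash
python3 -c "
from plan import *
plan([]); print(bot.get_obs()['moment'])"
```

```text
at [520.  191.9  76.8] 28.0 t 25.25
[-0.44178598 -0.66641307  0.23235229]
```

Request:
play_rows(
  commands=[
    {"x": 0,"y": 0,"z": 0,"twist": 1},
    {"x": 0,"y": 0,"z": 0,"twist": 2},
    {"x": 0,"y": 0,"z": 0,"twist": 3},
    {"x": 0,"y": 0,"z": 0,"twist": 3},
    {"x": 0,"y": 0,"z": 0,"twist": 3},
    {"x": 0,"y": 0,"z": 0,"twist": 3},
    {"x": 0,"y": 0,"z": 0,"twist": 3},
    {"x": 0,"y": 0,"z": 0,"twist": 3},
  ],
)

```text
time: 26.05
tool_pos: [519.8, 191.9, 76.8]
tcp_rot: [3.141, -0.0, 0.437]
contact_force: [4.8, -2.7, -1.6]
grip_width: 9.9
finger_force: 31.6
```

```bash
python3 -c "
from plan import *
plan([]); print(bot.get_obs()['moment'])"
```

```text
at [519.8 191.9  76.8] 25.0 t 26.05
[-0.5208798  -0.58651915  0.5218029 ]
```

Request:
play_rows(
  commands=[
    {"x": 0,"y": 0,"z": 0,"twist": 0},
    {"x": 0,"y": 0,"z": 0,"twist": 0},
    {"x": 0,"y": 0,"z": 0,"twist": 0},
    {"x": 0,"y": 0,"z": 0,"twist": 0},
    {"x": 0,"y": 0,"z": -0.01,"twist": 0},
    {"x": 0,"y": 0,"z": -0.035,"twist": 0},
    {"x": 0,"y": 0,"z": -0.06,"twist": 0},
    {"x": 0,"y": 0,"z": -0.073,"twist": 0},
  ],
  jaw=0.45,
)

```text
time: 26.85
tool_pos: [520.3, 192.3, 152.6]
tcp_rot: [3.141, -0.003, 0.436]
contact_force: [0.1, 0.3, -0.0]
grip_width: 50.1
finger_force: 0.0
```

Request:
play_rows(
  commands=[
    {"x": 0.005,"y": 0.012,"z": 0,"twist": -8.5},
    {"x": 0.015,"y": 0.04,"z": 0,"twist": -17},
    {"x": 0.027,"y": 0.075,"z": 0,"twist": -25.5},
    {"x": 0.04,"y": 0.11,"z": 0,"twist": -34},
    {"x": 0.051,"y": 0.14,"z": 0,"twist": -42.5},
    {"x": 0.057,"y": 0.157,"z": 0,"twist": -51},
    {"x": 0.059,"y": 0.1614,"z": 0,"twist": -59.5},
    {"x": 0.059,"y": 0.1614,"z": 0,"twist": -68},
  ],
)

```text
time: 27.65
tool_pos: [641.7, 69.6, 150.2]
tcp_rot: [3.141, -0.0, 1.627]
contact_force: [-0.2, 0.2, 0.5]
grip_width: 50.5
finger_force: 0.0
```

Request:
play_rows(
  commands=[
    {"x": 0,"y": 0,"z": 0,"twist": -6.7},
    {"x": 0,"y": 0,"z": 0.015,"twist": -6.7},
    {"x": 0,"y": 0,"z": 0.035,"twist": -6.7},
    {"x": 0,"y": 0,"z": 0.055,"twist": -6.7},
    {"x": 0,"y": 0,"z": 0.07,"twist": -6.7},
    {"x": 0,"y": 0,"z": 0.074,"twist": -6.7},
    {"x": 0,"y": 0,"z": 0.074,"twist": -6.7},
    {"x": 0,"y": 0,"z": 0.074,"twist": -6.7},
  ],
)

```text
time: 28.45
tool_pos: [641.7, 70.7, 76.7]
tcp_rot: [3.14, 0.0, 1.74]
contact_force: [0.2, -0.3, 1.1]
grip_width: 50.6
finger_force: 0.0
```

Request:
play_rows(
  commands=[
    {"x": 0,"y": 0,"z": 0,"twist": 0},
    {"x": 0,"y": 0,"z": 0,"twist": 0},
    {"x": 0,"y": 0,"z": 0,"twist": 0},
    {"x": 0,"y": 0,"z": 0,"twist": 0},
    {"x": 0,"y": 0,"z": 0,"twist": 0},
    {"x": 0,"y": 0,"z": 0,"twist": 0},
    {"x": 0,"y": 0,"z": 0,"twist": 0},
    {"x": 0,"y": 0,"z": 0,"twist": 0},
  ],
  jaw=1,
)

```text
time: 29.25
tool_pos: [641.1, 70.6, 75.8]
tcp_rot: [-3.141, -0.0, 1.74]
contact_force: [-0.4, -0.5, 1.1]
grip_width: 8.7
finger_force: 30.0
```

Request:
play_rows(
  commands=[
    {"x": 0,"y": 0,"z": 0,"twist": 5},
    {"x": 0,"y": 0,"z": 0,"twist": 13},
    {"x": 0,"y": 0,"z": 0,"twist": 21},
    {"x": 0,"y": 0,"z": 0,"twist": 29},
    {"x": 0,"y": 0,"z": 0,"twist": 37},
    {"x": 0,"y": 0,"z": 0,"twist": 45},
    {"x": 0,"y": 0,"z": 0,"twist": 53},
    {"x": 0,"y": 0,"z": 0,"twist": 60},
  ],
)

```text
time: 30.05
tool_pos: [642.8, 70.0, 75.8]
tcp_rot: [3.138, -0.003, 0.687]
contact_force: [5.5, -3.0, -2.3]
grip_width: 9.1
finger_force: 30.1
```

Request:
play_rows(
  commands=[
    {"x": 0,"y": 0,"z": 0,"twist": 4},
    {"x": 0,"y": 0,"z": 0,"twist": 7},
    {"x": 0,"y": 0,"z": 0,"twist": 9},
    {"x": 0,"y": 0,"z": 0,"twist": 11},
    {"x": 0,"y": 0,"z": 0,"twist": 12},
    {"x": 0,"y": 0,"z": 0,"twist": 13},
    {"x": 0,"y": 0,"z": 0,"twist": 13},
    {"x": 0,"y": 0,"z": 0,"twist": 13},
  ],
)

```text
time: 30.85
tool_pos: [643.0, 69.7, 75.8]
tcp_rot: [3.138, -0.003, 0.466]
contact_force: [5.6, -3.6, -3.1]
grip_width: 9.4
finger_force: 30.6
```

```bash
python3 -c "
from plan import *
plan([(660.5,165,77,99.7),(660.5,165,77,27),(500.5,98.3,77,99.7)]); print(bot.get_obs()['moment'])"
```

```text
at [643.   69.7  75.8] 26.7 t 30.85
(660.5, 165, 77, 99.7) -> x 0.0585 y -0.0773 z -0.0012 twist -73.0
(660.5, 165, 77, 27) -> x 0.0000 y 0.0000 z -0.0000 twist 72.7
(500.5, 98.3, 77, 99.7) -> x -0.1728 y -0.0132 z -0.0000 twist -72.7
[-0.65849466 -0.87781532  0.37826998]
```

Request:
play_rows(
  commands=[
    {"x": 0,"y": 0,"z": 0,"twist": 0},
    {"x": 0,"y": 0,"z": 0,"twist": 0},
    {"x": 0,"y": 0,"z": 0,"twist": 0},
    {"x": 0,"y": 0,"z": 0,"twist": 0},
    {"x": 0,"y": 0,"z": -0.01,"twist": 0},
    {"x": 0,"y": 0,"z": -0.035,"twist": 0},
    {"x": 0,"y": 0,"z": -0.06,"twist": 0},
    {"x": 0,"y": 0,"z": -0.073,"twist": 0},
  ],
  jaw=0.45,
)

```text
time: 31.65
tool_pos: [642.1, 70.8, 151.8]
tcp_rot: [3.14, -0.004, 0.466]
contact_force: [-0.0, -0.2, -0.3]
grip_width: 50.3
finger_force: 0.0
```

Request:
play_rows(
  commands=[
    {"x": 0.005,"y": -0.007,"z": 0,"twist": -8.5},
    {"x": 0.017,"y": -0.022,"z": 0,"twist": -17},
    {"x": 0.03,"y": -0.038,"z": 0,"twist": -25.5},
    {"x": 0.043,"y": -0.055,"z": 0,"twist": -34},
    {"x": 0.053,"y": -0.068,"z": 0,"twist": -42.5},
    {"x": 0.058,"y": -0.074,"z": 0,"twist": -51},
    {"x": 0.0597,"y": -0.0757,"z": 0,"twist": -59.5},
    {"x": 0.0597,"y": -0.0757,"z": 0,"twist": -68},
  ],
)

```text
time: 32.45
tool_pos: [660.3, 165.8, 148.7]
tcp_rot: [-3.141, -0.0, 1.659]
contact_force: [-0.1, 0.2, 0.4]
grip_width: 50.4
finger_force: 0.0
```

Request:
play_rows(
  commands=[
    {"x": 0,"y": 0,"z": 0,"twist": -5},
    {"x": 0,"y": 0,"z": 0.015,"twist": -5},
    {"x": 0,"y": 0,"z": 0.035,"twist": -5},
    {"x": 0,"y": 0,"z": 0.055,"twist": -5},
    {"x": 0,"y": 0,"z": 0.07,"twist": -5},
    {"x": 0,"y": 0,"z": 0.074,"twist": -5},
    {"x": 0,"y": 0,"z": 0.074,"twist": -5},
    {"x": 0,"y": 0,"z": 0.074,"twist": -5},
  ],
)

```text
time: 33.25
tool_pos: [661.1, 165.2, 75.7]
tcp_rot: [3.14, -0.0, 1.74]
contact_force: [1.0, -0.8, 0.6]
grip_width: 50.5
finger_force: 0.0
```

Request:
play_rows(
  commands=[
    {"x": 0,"y": 0,"z": 0,"twist": 0},
    {"x": 0,"y": 0,"z": 0,"twist": 0},
    {"x": 0,"y": 0,"z": 0,"twist": 0},
    {"x": 0,"y": 0,"z": 0,"twist": 0},
    {"x": 0,"y": 0,"z": 0,"twist": 0},
    {"x": 0,"y": 0,"z": 0,"twist": 0},
    {"x": 0,"y": 0,"z": 0,"twist": 0},
    {"x": 0,"y": 0,"z": 0,"twist": 0},
  ],
  jaw=1,
)

```text
time: 34.05
tool_pos: [660.4, 165.1, 74.8]
tcp_rot: [-3.141, -0.0, 1.74]
contact_force: [-0.8, -0.2, 1.1]
grip_width: 9.1
finger_force: 30.0
```

Request:
play_rows(
  commands=[
    {"x": 0,"y": 0,"z": 0,"twist": 5},
    {"x": 0,"y": 0,"z": 0,"twist": 13},
    {"x": 0,"y": 0,"z": 0,"twist": 21},
    {"x": 0,"y": 0,"z": 0,"twist": 29},
    {"x": 0,"y": 0,"z": 0,"twist": 37},
    {"x": 0,"y": 0,"z": 0,"twist": 45},
    {"x": 0,"y": 0,"z": 0,"twist": 53},
    {"x": 0,"y": 0,"z": 0,"twist": 60},
  ],
)

```text
time: 34.85
tool_pos: [662.4, 164.3, 74.8]
tcp_rot: [3.138, -0.003, 0.687]
contact_force: [6.5, -3.5, -3.7]
grip_width: 9.4
finger_force: 30.1
```

Request:
play_rows(
  commands=[
    {"x": 0,"y": 0,"z": 0,"twist": 4},
    {"x": 0,"y": 0,"z": 0,"twist": 7},
    {"x": 0,"y": 0,"z": 0,"twist": 9},
    {"x": 0,"y": 0,"z": 0,"twist": 11},
    {"x": 0,"y": 0,"z": 0,"twist": 12},
    {"x": 0,"y": 0,"z": 0,"twist": 13},
    {"x": 0,"y": 0,"z": 0,"twist": 13},
    {"x": 0,"y": 0,"z": 0,"twist": 13},
  ],
)

```text
time: 35.65
tool_pos: [662.7, 163.9, 74.8]
tcp_rot: [3.138, -0.004, 0.466]
contact_force: [7.3, -3.3, -3.6]
grip_width: 9.6
finger_force: 30.6
```

```bash
python3 -c "
from plan import *
plan([]); print(bot.get_obs()['moment'])"
```

```text
at [662.7 163.9  74.8] 26.7 t 35.65
[-0.73809842 -1.07173765  0.33303711]
```

Request:
play_rows(
  commands=[
    {"x": 0,"y": 0,"z": 0,"twist": 0},
    {"x": 0,"y": 0,"z": 0,"twist": 0},
    {"x": 0,"y": 0,"z": 0,"twist": 0},
    {"x": 0,"y": 0,"z": 0,"twist": 0},
    {"x": 0,"y": 0,"z": -0.01,"twist": 0},
    {"x": 0,"y": 0,"z": -0.035,"twist": 0},
    {"x": 0,"y": 0,"z": -0.06,"twist": 0},
    {"x": 0,"y": 0,"z": -0.073,"twist": 0},
  ],
  jaw=0.45,
)

```text
time: 36.45
tool_pos: [661.5, 165.4, 151.1]
tcp_rot: [3.14, -0.004, 0.466]
contact_force: [0.2, 0.1, 0.6]
grip_width: 50.2
finger_force: 0.0
```

```bash
python3 -c "
from plan import *
plan([(500.5,98.3,150,99.7)])"
```

```text
at [661.5 165.4 151.1] 26.7 t 36.45
(500.5, 98.3, 150, 99.7) -> x -0.1740 y -0.0124 z 0.0011 twist -73.0
```

Request:
play_rows(
  commands=[
    {"x": -0.015,"y": -0.001,"z": 0,"twist": -8.5},
    {"x": -0.05,"y": -0.004,"z": 0,"twist": -17},
    {"x": -0.085,"y": -0.006,"z": 0,"twist": -25.5},
    {"x": -0.12,"y": -0.009,"z": 0,"twist": -34},
    {"x": -0.15,"y": -0.011,"z": 0,"twist": -42.5},
    {"x": -0.17,"y": -0.012,"z": 0,"twist": -51},
    {"x": -0.1735,"y": -0.0124,"z": 0,"twist": -59.5},
    {"x": -0.1735,"y": -0.0124,"z": 0,"twist": -68},
  ],
)

```text
time: 37.25
tool_pos: [499.1, 98.0, 148.2]
tcp_rot: [3.141, -0.0, 1.658]
contact_force: [0.2, -0.3, 0.3]
grip_width: 50.7
finger_force: 0.0
```

Request:
play_rows(
  commands=[
    {"x": 0,"y": 0,"z": 0,"twist": -5},
    {"x": 0,"y": 0,"z": 0.015,"twist": -5},
    {"x": 0,"y": 0,"z": 0.035,"twist": -5},
    {"x": 0,"y": 0,"z": 0.055,"twist": -5},
    {"x": 0,"y": 0,"z": 0.07,"twist": -5},
    {"x": 0,"y": 0,"z": 0.073,"twist": -5},
    {"x": 0,"y": 0,"z": 0.073,"twist": -5},
    {"x": 0,"y": 0,"z": 0.073,"twist": -5},
  ],
)

```text
time: 38.05
tool_pos: [500.4, 98.3, 75.6]
tcp_rot: [3.14, 0.0, 1.74]
contact_force: [-0.2, 0.8, 0.2]
grip_width: 50.8
finger_force: 0.0
```

Request:
play_rows(
  commands=[
    {"x": 0,"y": 0,"z": 0,"twist": 0},
    {"x": 0,"y": 0,"z": 0,"twist": 0},
    {"x": 0,"y": 0,"z": 0,"twist": 0},
    {"x": 0,"y": 0,"z": 0,"twist": 0},
    {"x": 0,"y": 0,"z": 0,"twist": 0},
    {"x": 0,"y": 0,"z": 0,"twist": 0},
    {"x": 0,"y": 0,"z": 0,"twist": 0},
    {"x": 0,"y": 0,"z": 0,"twist": 0},
  ],
  jaw=1,
)

```text
time: 38.85
tool_pos: [500.2, 98.3, 74.8]
tcp_rot: [3.141, -0.0, 1.74]
contact_force: [1.0, 0.7, -0.7]
grip_width: 9.3
finger_force: 30.0
```

Request:
play_rows(
  commands=[
    {"x": 0,"y": 0,"z": 0,"twist": 5},
    {"x": 0,"y": 0,"z": 0,"twist": 13},
    {"x": 0,"y": 0,"z": 0,"twist": 21},
    {"x": 0,"y": 0,"z": 0,"twist": 29},
    {"x": 0,"y": 0,"z": 0,"twist": 37},
    {"x": 0,"y": 0,"z": 0,"twist": 45},
    {"x": 0,"y": 0,"z": 0,"twist": 53},
    {"x": 0,"y": 0,"z": 0,"twist": 60},
  ],
)

```text
time: 39.65
tool_pos: [500.8, 98.1, 74.8]
tcp_rot: [3.14, -0.001, 0.687]
contact_force: [4.0, -1.1, -2.6]
grip_width: 9.4
finger_force: 30.1
```

Request:
play_rows(
  commands=[
    {"x": 0,"y": 0,"z": 0,"twist": 4},
    {"x": 0,"y": 0,"z": 0,"twist": 7},
    {"x": 0,"y": 0,"z": 0,"twist": 9},
    {"x": 0,"y": 0,"z": 0,"twist": 11},
    {"x": 0,"y": 0,"z": 0,"twist": 12},
    {"x": 0,"y": 0,"z": 0,"twist": 13},
    {"x": 0,"y": 0,"z": 0,"twist": 13},
    {"x": 0,"y": 0,"z": 0,"twist": 13},
  ],
)

```text
time: 40.45
tool_pos: [500.8, 98.0, 74.8]
tcp_rot: [3.14, -0.002, 0.466]
contact_force: [6.1, -1.2, -3.6]
grip_width: 9.6
finger_force: 30.7
```

```bash
python3 -c "
from plan import *
plan([]); print(bot.get_obs()['moment'])"
```

```text
at [500.8  98.   74.8] 26.7 t 40.45
[-0.41498985 -0.66721173  0.34188138]
```

Request:
play_rows(
  commands=[
    {"x": 0,"y": 0,"z": 0,"twist": 0},
    {"x": 0,"y": 0,"z": 0,"twist": 0},
    {"x": 0,"y": 0,"z": 0,"twist": 0},
    {"x": 0,"y": 0,"z": 0,"twist": 0},
    {"x": 0,"y": 0,"z": -0.01,"twist": 0},
    {"x": 0,"y": 0,"z": -0.035,"twist": 0},
    {"x": 0,"y": 0,"z": -0.06,"twist": 0},
    {"x": 0,"y": 0,"z": -0.073,"twist": 0},
  ],
  jaw=0.45,
)

```text
time: 41.25
tool_pos: [500.7, 98.4, 150.4]
tcp_rot: [3.14, -0.003, 0.466]
contact_force: [-0.4, 0.0, -0.3]
grip_width: 50.4
finger_force: 0.0
```

```bash
python3 -c "
from plan import *
plan([(400,0,250,24)])"
```

```text
at [500.7  98.4 150.4] 26.7 t 41.25
(400, 0, 250, 24) -> x -0.1342 y 0.0427 z -0.0996 twist 2.7
```

Request:
play_rows(
  commands=[
    {"x": -0.015,"y": 0.005,"z": -0.015,"twist": 0},
    {"x": -0.045,"y": 0.015,"z": -0.04,"twist": 1},
    {"x": -0.08,"y": 0.025,"z": -0.065,"twist": 2.7},
    {"x": -0.11,"y": 0.035,"z": -0.085,"twist": 2.7},
    {"x": -0.13,"y": 0.041,"z": -0.097,"twist": 2.7},
    {"x": -0.134,"y": 0.043,"z": -0.1,"twist": 2.7},
    {"x": -0.134,"y": 0.043,"z": -0.1,"twist": 2.7},
    {"x": -0.134,"y": 0.043,"z": -0.1,"twist": 2.7},
  ],
)

```text
time: 42.05
tool_pos: [399.8, 0.1, 247.4]
tcp_rot: [-3.141, -0.0, 0.418]
contact_force: [-0.7, 0.0, 0.2]
grip_width: 50.6
finger_force: 0.0
```

```bash
python3 -c "
from h import *
t=cam('top'); cv2.imwrite('pics/e1.png',t['pixels'][:,:,::-1]); crop(t,(60,130,380,210),2.1,'e1.png')"
```

```text
(no output)
```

View pics/e1.png

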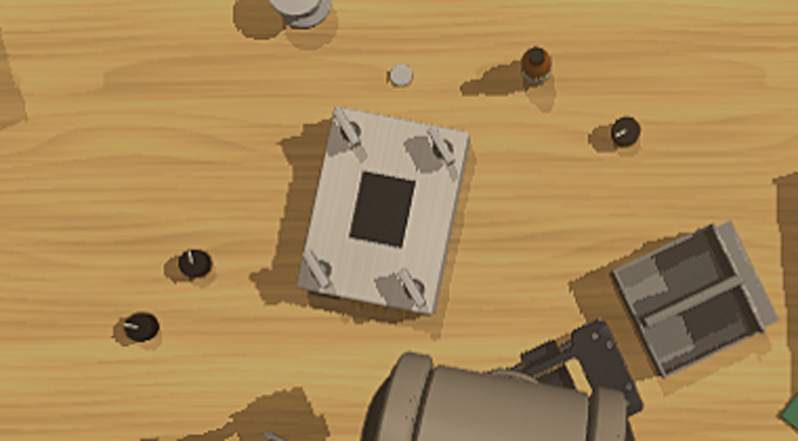

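All four wings are home and parallel. Knob B has been knocked to top pixel (127.6,285.7); the other two are where they were.

Run:
```python
from plan import *
t=cam("top")
for q in ((152.9,255.2),(127.6,285.7),(357.6,192.9)): print(px2w(t,*q,15).round(1)+[2,2.3,0])
# dark knob-like blobs anywhere on the bench
m=(t["pixels"].max(2)<60).astype(np.uint8); m[:80]=0
n,l,s,c=cv2.connectedComponentsWithStats(m)
for i in range(1,n):
    if 40<s[i,4]<400: print(s[i].tolist(),c[i].round())
b=px2w(t,127.6,285.7,15)+[2,2.3,0]
plan([(b[0],b[1],150,24),(b[0],b[1],33,24),(b[0],b[1],180,24)])
```

```text
[529.4 330.6  15. ]
[463.3 385.3  15. ]
[ 662.9 -118.3   15. ]
[0, 120, 33, 26, 202] [ 18. 135.]
[559, 153, 16, 16, 165] [566. 161.]
[351, 186, 13, 14, 63] [356. 193.]
[516, 192, 16, 6, 50] [522. 194.]
[0, 226, 23, 20, 236] [  7. 234.]
[395, 237, 15, 26, 101] [402. 250.]
[145, 249, 16, 13, 145] [153. 255.]
[407, 266, 16, 24, 103] [415. 278.]
[355, 268, 20, 41, 57] [364. 288.]
[119, 280, 17, 13, 154] [127. 286.]
[307, 292, 20, 17, 106] [317. 299.]
[6, 294, 15, 24, 46] [ 16. 307.]
[315, 304, 19, 11, 89] [325. 309.]
[230, 307, 17, 59, 266] [236. 337.]
[256, 306, 10, 38, 46] [260. 324.]
[334, 319, 8, 52, 67] [338. 345.]
[349, 366, 11, 22, 49] [354. 377.]
[228, 377, 8, 12, 60] [231. 383.]
[324, 395, 13, 13, 100] [328. 401.]
[217, 425, 15, 12, 66] [221. 430.]
[33, 437, 8, 43, 102] [ 37. 457.]
[316, 444, 18, 14, 117] [321. 450.]
at [3.997e+02 3.000e-01 2.470e+02] 24.0 t 42.15
(np.float64(463.29962230247884), np.float64(385.28414420094634), 150, 24) -> x 0.2148 y -0.3258 z 0.0970 twist 0.0
(np.float64(463.29962230247884), np.float64(385.28414420094634), 33, 24) -> x 0.0000 y 0.0000 z 0.1170 twist 0.0
(np.float64(463.29962230247884), np.float64(385.28414420094634), 180, 24) -> x 0.0000 y 0.0000 z -0.1470 twist 0.0
```

Request:
play_rows(
  commands=[
    {"x": 0.015,"y": -0.023,"z": 0,"twist": 0},
    {"x": 0.035,"y": -0.055,"z": 0,"twist": 0},
    {"x": 0.06,"y": -0.09,"z": 0,"twist": 0},
    {"x": 0.085,"y": -0.13,"z": 0,"twist": 0},
    {"x": 0.108,"y": -0.164,"z": 0.01,"twist": 0},
    {"x": 0.13,"y": -0.198,"z": 0.02,"twist": 0},
    {"x": 0.145,"y": -0.22,"z": 0.03,"twist": 0},
    {"x": 0.15,"y": -0.226,"z": 0.03,"twist": 0},
  ],
  jaw=0.3,
)

```text
time: 42.95
tool_pos: [443.8, 269.9, 215.2]
tcp_rot: [-3.141, 0.004, 0.422]
contact_force: [-0.3, -1.6, -0.9]
grip_width: 64.3
finger_force: 0.0
```

Request:
play_rows(
  commands=[
    {"x": 0.01,"y": -0.015,"z": 0.01,"twist": 0},
    {"x": 0.03,"y": -0.045,"z": 0.03,"twist": 0},
    {"x": 0.05,"y": -0.075,"z": 0.05,"twist": 0},
    {"x": 0.062,"y": -0.094,"z": 0.065,"twist": 0},
    {"x": 0.065,"y": -0.0998,"z": 0.08,"twist": 0},
    {"x": 0.065,"y": -0.0998,"z": 0.1,"twist": 0},
    {"x": 0.065,"y": -0.0998,"z": 0.12,"twist": 0},
    {"x": 0.065,"y": -0.0998,"z": 0.12,"twist": 0},
  ],
)

```text
time: 43.75
tool_pos: [462.0, 382.8, 94.8]
tcp_rot: [3.14, 0.006, 0.418]
contact_force: [-0.8, -0.1, 0.4]
grip_width: 64.1
finger_force: 0.0
```

Run:
```python
from plan import *
plan([(463.3,385.3,33,24)])
t=cam("top"); crop(t,(60,200,200,140),4,"f1.png")
```

```text
at [462.  382.8  94.8] 24.0 t 43.75
(463.3, 385.3, 33, 24) -> x 0.0021 y -0.0017 z 0.0618 twist -0.0
```

View pics/f1.png

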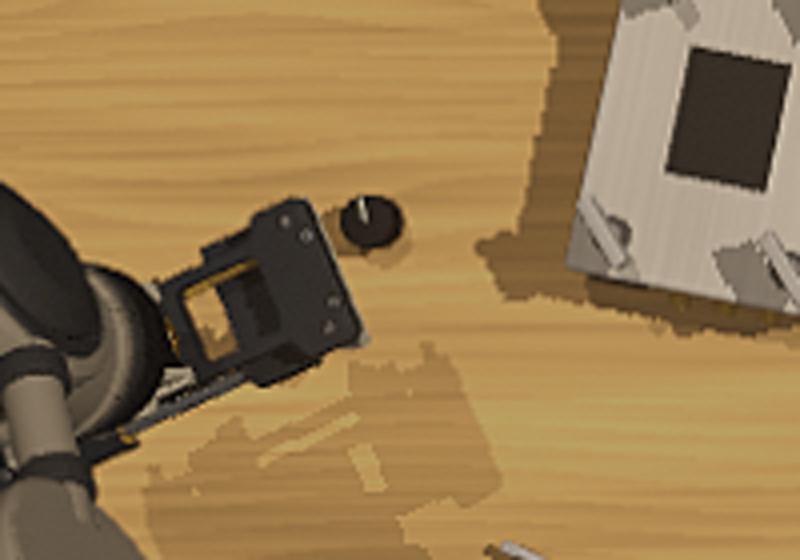

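The gripper is over knob B and knob A, at crop (372,220), is clear of it. Descend and grip.

Request:
play_rows(
  commands=[
    {"x": 0.001,"y": -0.001,"z": 0,"twist": 0},
    {"x": 0.002,"y": -0.0017,"z": 0.01,"twist": 0},
    {"x": 0.002,"y": -0.0017,"z": 0.025,"twist": 0},
    {"x": 0.002,"y": -0.0017,"z": 0.04,"twist": 0},
    {"x": 0.002,"y": -0.0017,"z": 0.053,"twist": 0},
    {"x": 0.002,"y": -0.0017,"z": 0.06,"twist": 0},
    {"x": 0.002,"y": -0.0017,"z": 0.061,"twist": 0},
    {"x": 0.002,"y": -0.0017,"z": 0.061,"twist": 0},
  ],
)

```text
time: 44.6
tool_pos: [464.9, 387.2, 36.9]
tcp_rot: [-3.141, -0.0, 0.418]
contact_force: [-0.4, -0.4, -0.8]
grip_width: 64.2
finger_force: 0.0
```

Request:
play_rows(
  commands=[
    {"x": 0,"y": 0,"z": 0,"twist": 0},
    {"x": 0,"y": 0,"z": 0,"twist": 0},
    {"x": 0,"y": 0,"z": 0,"twist": 0},
    {"x": 0,"y": 0,"z": 0,"twist": 0},
    {"x": 0,"y": 0,"z": 0,"twist": 0},
    {"x": 0,"y": 0,"z": 0,"twist": 0},
    {"x": 0,"y": 0,"z": 0,"twist": 0},
    {"x": 0,"y": 0,"z": 0,"twist": 0},
  ],
  jaw=1,
)

```text
time: 45.4
tool_pos: [464.7, 387.2, 36.9]
tcp_rot: [-3.142, -0.0, 0.418]
contact_force: [0.1, -0.4, 2.3]
grip_width: 28.9
finger_force: 30.0
```

Request:
play_rows(
  commands=[
    {"x": 0,"y": 0,"z": -0.01,"twist": 0},
    {"x": 0,"y": 0,"z": -0.03,"twist": 0},
    {"x": 0,"y": 0,"z": -0.06,"twist": 0},
    {"x": 0,"y": 0,"z": -0.09,"twist": 0},
    {"x": 0,"y": 0,"z": -0.12,"twist": 0},
    {"x": 0,"y": 0,"z": -0.14,"twist": 0},
    {"x": 0,"y": 0,"z": -0.15,"twist": 0},
    {"x": 0,"y": 0,"z": -0.15,"twist": 0},
  ],
)

```text
time: 46.2
tool_pos: [465.1, 387.5, 188.3]
tcp_rot: [-3.141, -0.003, 0.418]
contact_force: [0.4, 0.2, -0.9]
grip_width: 29.2
finger_force: 30.0
```

Run:
```python
from plan import *
c,s=np.cos(-1.152),np.sin(-1.152)
B=lambda x,y:(round(487+c*x-s*y,1),round(-175+s*x+c*y,1))
for q in((13,-31),(13,31),(-22,31)): print(q,B(*q))
p=B(13,-31)
plan([(400,200,190,24),(*p,190,24),(*p,53,24),(*p,150,24)])
```

```text
(13, -31) (np.float64(464.0), np.float64(-199.5))
(13, 31) (np.float64(520.6), np.float64(-174.3))
(-22, 31) (np.float64(506.4), np.float64(-142.3))
at [465.1 387.5 188.3] 24.0 t 46.2
(400, 200, 190, 24) -> x -0.1357 y 0.1448 z -0.0017 twist -0.0
(np.float64(464.0), np.float64(-199.5), 190, 24) -> x -0.1040 y 0.3910 z -0.0000 twist 0.0
(np.float64(464.0), np.float64(-199.5), 53, 24) -> x 0.0000 y 0.0000 z 0.1370 twist 0.0
(np.float64(464.0), np.float64(-199.5), 150, 24) -> x 0.0000 y 0.0000 z -0.0970 twist 0.0
```

Request:
play_rows(
  commands=[
    {"x": -0.006,"y": 0.013,"z": 0,"twist": 0},
    {"x": -0.02,"y": 0.045,"z": 0,"twist": 0},
    {"x": -0.036,"y": 0.08,"z": 0,"twist": 0},
    {"x": -0.054,"y": 0.12,"z": 0,"twist": 0},
    {"x": -0.072,"y": 0.16,"z": 0,"twist": 0},
    {"x": -0.09,"y": 0.2,"z": 0,"twist": 0},
    {"x": -0.107,"y": 0.24,"z": 0,"twist": 0},
    {"x": -0.12,"y": 0.268,"z": 0,"twist": 0},
  ],
)

```text
time: 47.0
tool_pos: [462.3, 90.4, 185.3]
tcp_rot: [-3.141, 0.003, 0.417]
contact_force: [0.3, 0.1, -0.4]
grip_width: 28.9
finger_force: 30.0
```

Request:
play_rows(
  commands=[
    {"x": -0.018,"y": 0.04,"z": 0,"twist": 0},
    {"x": -0.036,"y": 0.08,"z": 0,"twist": 0},
    {"x": -0.054,"y": 0.12,"z": 0,"twist": 0},
    {"x": -0.072,"y": 0.16,"z": 0,"twist": 0},
    {"x": -0.09,"y": 0.2,"z": 0,"twist": 0},
    {"x": -0.106,"y": 0.235,"z": 0,"twist": 0},
    {"x": -0.116,"y": 0.26,"z": 0,"twist": 0},
    {"x": -0.1197,"y": 0.268,"z": 0,"twist": 0},
  ],
)

```text
time: 47.8
tool_pos: [461.9, -202.6, 185.2]
tcp_rot: [-3.14, 0.002, 0.415]
contact_force: [0.0, -0.1, -1.0]
grip_width: 28.6
finger_force: 30.0
```

Request:
play_rows(
  commands=[
    {"x": 0,"y": 0,"z": 0,"twist": 0},
    {"x": 0,"y": 0,"z": 0,"twist": 0},
    {"x": 0,"y": 0,"z": 0.02,"twist": 0},
    {"x": 0,"y": 0,"z": 0.04,"twist": 0},
    {"x": 0,"y": 0,"z": 0.055,"twist": 0},
    {"x": 0,"y": 0,"z": 0.06,"twist": 0},
    {"x": 0,"y": 0,"z": 0.06,"twist": 0},
    {"x": 0,"y": 0,"z": 0.06,"twist": 0},
  ],
)

```text
time: 48.6
tool_pos: [463.8, -199.6, 127.4]
tcp_rot: [3.141, -0.001, 0.419]
contact_force: [0.2, 0.3, -0.5]
grip_width: 28.9
finger_force: 30.0
```

Run:
```python
from plan import *
plan([(464,-199.5,52,24)])
t=cam("top"); crop(t,(320,200,130,120),5,"g1.png")
```

```text
at [ 463.8 -199.6  127.4] 24.0 t 48.6
(464, -199.5, 52, 24) -> x 0.0002 y -0.0000 z 0.0754 twist 0.0
```

View pics/g1.png

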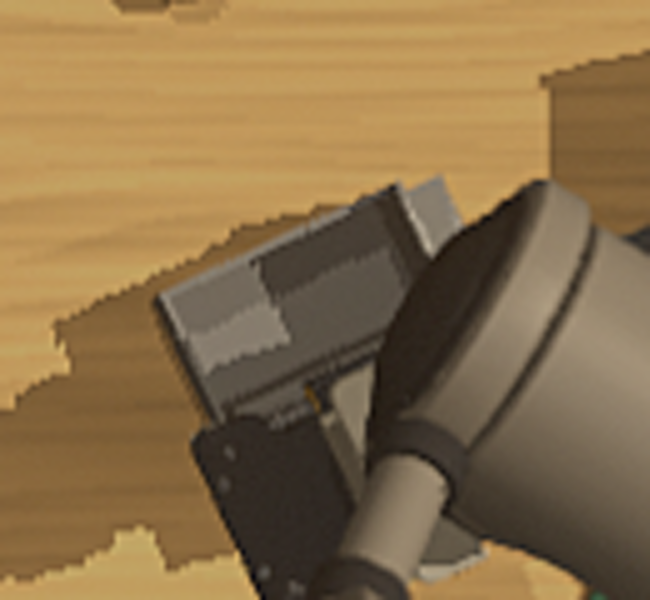

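The gripper is aligned over the near compartment.

Request:
play_rows(
  commands=[
    {"x": 0,"y": -0.003,"z": 0.01,"twist": 0},
    {"x": 0,"y": -0.003,"z": 0.025,"twist": 0},
    {"x": 0,"y": -0.003,"z": 0.042,"twist": 0},
    {"x": 0,"y": -0.003,"z": 0.058,"twist": 0},
    {"x": 0,"y": -0.003,"z": 0.07,"twist": 0},
    {"x": 0,"y": -0.003,"z": 0.074,"twist": 0},
    {"x": 0,"y": -0.003,"z": 0.074,"twist": 0},
    {"x": 0,"y": -0.003,"z": 0.074,"twist": 0},
  ],
)

```text
time: 49.45
tool_pos: [462.6, -197.5, 53.2]
tcp_rot: [3.141, -0.001, 0.418]
contact_force: [0.1, -0.4, 0.9]
grip_width: 29.1
finger_force: 30.0
```

Request:
play_rows(
  commands=[
    {"x": 0,"y": 0,"z": 0,"twist": 0},
    {"x": 0,"y": 0,"z": 0,"twist": 0},
    {"x": 0,"y": 0,"z": 0,"twist": 0},
    {"x": 0,"y": 0,"z": 0,"twist": 0},
    {"x": 0,"y": 0,"z": -0.015,"twist": 0},
    {"x": 0,"y": 0,"z": -0.045,"twist": 0},
    {"x": 0,"y": 0,"z": -0.075,"twist": 0},
    {"x": 0,"y": 0,"z": -0.1,"twist": 0},
  ],
  jaw=0.59,
)

```text
time: 50.25
tool_pos: [462.3, -197.4, 154.2]
tcp_rot: [3.141, -0.001, 0.418]
contact_force: [-0.6, -0.0, 0.1]
grip_width: 37.8
finger_force: 0.0
```

Run:
```python
from plan import *
plan([(662.9,-118.3,150,24),(662.9,-118.3,35,24),(662.9,-118.3,180,24),(519.5,-172,180,24)])
```

```text
at [ 462.3 -197.4  154.2] 24.0 t 50.25
(662.9, -118.3, 150, 24) -> x 0.2154 y 0.0092 z 0.0042 twist -0.0
(662.9, -118.3, 35, 24) -> x 0.0000 y 0.0000 z 0.1150 twist 0.0
(662.9, -118.3, 180, 24) -> x 0.0000 y 0.0000 z -0.1450 twist 0.0
(519.5, -172, 180, 24) -> x -0.1528 y -0.0093 z -0.0000 twist 0.0
```

Request:
play_rows(
  commands=[
    {"x": 0.02,"y": 0.001,"z": 0,"twist": 0},
    {"x": 0.055,"y": 0.003,"z": 0,"twist": 0},
    {"x": 0.095,"y": 0.004,"z": 0,"twist": 0},
    {"x": 0.135,"y": 0.006,"z": 0,"twist": 0},
    {"x": 0.175,"y": 0.008,"z": 0,"twist": 0},
    {"x": 0.205,"y": 0.009,"z": 0,"twist": 0},
    {"x": 0.2154,"y": 0.009,"z": 0.004,"twist": 0},
    {"x": 0.2154,"y": 0.009,"z": 0.004,"twist": 0},
  ],
  jaw=0.3,
)

```text
time: 51.05
tool_pos: [662.7, -117.2, 147.3]
tcp_rot: [-3.14, 0.001, 0.42]
contact_force: [-0.6, -0.4, 0.2]
grip_width: 64.3
finger_force: 0.0
```

Request:
play_rows(
  commands=[
    {"x": 0,"y": 0,"z": 0,"twist": 0},
    {"x": 0,"y": 0,"z": 0.015,"twist": 0},
    {"x": 0,"y": 0,"z": 0.04,"twist": 0},
    {"x": 0,"y": 0,"z": 0.07,"twist": 0},
    {"x": 0,"y": 0,"z": 0.095,"twist": 0},
    {"x": 0,"y": 0,"z": 0.11,"twist": 0},
    {"x": 0,"y": 0,"z": 0.115,"twist": 0},
    {"x": 0,"y": 0,"z": 0.115,"twist": 0},
  ],
)

```text
time: 51.85
tool_pos: [662.4, -118.5, 33.9]
tcp_rot: [-3.141, 0.0, 0.418]
contact_force: [-0.2, -0.0, 0.1]
grip_width: 64.3
finger_force: 0.0
```

Request:
play_rows(
  commands=[
    {"x": 0,"y": 0,"z": 0,"twist": 0},
    {"x": 0,"y": 0,"z": 0,"twist": 0},
    {"x": 0,"y": 0,"z": 0,"twist": 0},
    {"x": 0,"y": 0,"z": 0,"twist": 0},
    {"x": 0,"y": 0,"z": 0,"twist": 0},
    {"x": 0,"y": 0,"z": 0,"twist": 0},
    {"x": 0,"y": 0,"z": 0,"twist": 0},
    {"x": 0,"y": 0,"z": 0,"twist": 0},
  ],
  jaw=1,
)

```text
time: 52.65
tool_pos: [662.9, -118.0, 34.1]
tcp_rot: [3.141, -0.0, 0.419]
contact_force: [-0.6, 0.1, 3.7]
grip_width: 29.5
finger_force: 30.0
```

Request:
play_rows(
  commands=[
    {"x": 0,"y": 0,"z": -0.01,"twist": 0},
    {"x": 0,"y": 0,"z": -0.03,"twist": 0},
    {"x": 0,"y": 0,"z": -0.06,"twist": 0},
    {"x": 0,"y": 0,"z": -0.09,"twist": 0},
    {"x": 0,"y": 0,"z": -0.12,"twist": 0},
    {"x": 0,"y": 0,"z": -0.14,"twist": 0},
    {"x": 0,"y": 0,"z": -0.145,"twist": 0},
    {"x": 0,"y": 0,"z": -0.145,"twist": 0},
  ],
)

```text
time: 53.45
tool_pos: [662.8, -118.0, 179.4]
tcp_rot: [3.141, -0.001, 0.418]
contact_force: [0.7, -0.1, -0.3]
grip_width: 29.1
finger_force: 30.0
```

Request:
play_rows(
  commands=[
    {"x": -0.015,"y": -0.001,"z": 0,"twist": 0},
    {"x": -0.045,"y": -0.003,"z": 0,"twist": 0},
    {"x": -0.08,"y": -0.005,"z": 0,"twist": 0},
    {"x": -0.115,"y": -0.007,"z": 0,"twist": 0},
    {"x": -0.14,"y": -0.008,"z": 0,"twist": 0},
    {"x": -0.1528,"y": -0.009,"z": 0.02,"twist": 0},
    {"x": -0.1528,"y": -0.009,"z": 0.05,"twist": 0},
    {"x": -0.1528,"y": -0.009,"z": 0.05,"twist": 0},
  ],
)

```text
time: 54.25
tool_pos: [516.2, -170.7, 124.3]
tcp_rot: [-3.134, 0.006, 0.418]
contact_force: [-0.9, -0.1, -0.4]
grip_width: 29.0
finger_force: 30.0
```

Run:
```python
from plan import *
plan([(519.4,-171.6,52,24)])
```

```text
at [ 516.2 -170.7  124.3] 23.9 t 54.25
(519.4, -171.6, 52, 24) -> x 0.0026 y 0.0021 z 0.0723 twist -0.1
```

Request:
play_rows(
  commands=[
    {"x": 0,"y": 0,"z": 0,"twist": 0},
    {"x": 0,"y": 0,"z": 0.01,"twist": 0},
    {"x": 0,"y": 0,"z": 0.03,"twist": 0},
    {"x": 0,"y": 0,"z": 0.05,"twist": 0},
    {"x": 0,"y": 0,"z": 0.065,"twist": 0},
    {"x": 0,"y": 0,"z": 0.075,"twist": 0},
    {"x": 0,"y": 0,"z": 0.077,"twist": 0},
    {"x": 0,"y": 0,"z": 0.077,"twist": 0},
  ],
)

```text
time: 55.05
tool_pos: [519.7, -171.9, 51.9]
tcp_rot: [3.141, -0.0, 0.419]
contact_force: [0.7, -0.9, -0.2]
grip_width: 29.0
finger_force: 30.0
```

Request:
play_rows(
  commands=[
    {"x": 0,"y": 0,"z": 0,"twist": 0},
    {"x": 0,"y": 0,"z": 0,"twist": 0},
    {"x": 0,"y": 0,"z": 0,"twist": 0},
    {"x": 0,"y": 0,"z": 0,"twist": 0},
    {"x": 0,"y": 0,"z": -0.015,"twist": 0},
    {"x": 0,"y": 0,"z": -0.045,"twist": 0},
    {"x": 0,"y": 0,"z": -0.075,"twist": 0},
    {"x": 0,"y": 0,"z": -0.12,"twist": 0},
  ],
  jaw=0.59,
)

```text
time: 55.85
tool_pos: [518.3, -171.4, 171.4]
tcp_rot: [-3.138, 0.003, 0.418]
contact_force: [0.8, 0.5, -0.7]
grip_width: 37.5
finger_force: 0.0
```

Run:
```python
from plan import *
plan([(529.4,330.6,172,24),(529.4,330.6,35,24)])
t=cam("top"); 
m=(t["pixels"].max(2)<60).astype(np.uint8); n,l,s,c=cv2.connectedComponentsWithStats(m)
for i in range(1,n):
    if 80<s[i,4]<300 and s[i,0]<200 and 200<s[i,1]<320: print(s[i].tolist(),(px2w(t,*c[i],15)+[2,2.3,0]).round(1))
```

```text
at [ 518.3 -171.4  171.4] 24.0 t 55.85
(529.4, 330.6, 172, 24) -> x 0.2141 y -0.4541 z -0.0006 twist -0.0
(529.4, 330.6, 35, 24) -> x 0.0000 y 0.0000 z 0.1370 twist 0.0
[0, 227, 23, 19, 222] [578.4 660.3  15. ]
[145, 249, 16, 13, 144] [529.2 331.3  15. ]
```

Request:
play_rows(
  commands=[
    {"x": 0.007,"y": -0.015,"z": 0,"twist": 0},
    {"x": 0.02,"y": -0.043,"z": 0,"twist": 0},
    {"x": 0.036,"y": -0.077,"z": 0,"twist": 0},
    {"x": 0.052,"y": -0.111,"z": 0,"twist": 0},
    {"x": 0.068,"y": -0.145,"z": 0,"twist": 0},
    {"x": 0.084,"y": -0.179,"z": 0,"twist": 0},
    {"x": 0.098,"y": -0.208,"z": 0,"twist": 0},
    {"x": 0.1068,"y": -0.2277,"z": 0,"twist": 0},
  ],
  jaw=0.3,
)

```text
time: 56.7
tool_pos: [523.2, 82.5, 170.5]
tcp_rot: [-3.14, 0.002, 0.42]
contact_force: [0.3, -0.5, 0.0]
grip_width: 64.3
finger_force: 0.0
```

Request:
play_rows(
  commands=[
    {"x": 0.016,"y": -0.034,"z": 0,"twist": 0},
    {"x": 0.032,"y": -0.068,"z": 0,"twist": 0},
    {"x": 0.048,"y": -0.102,"z": 0,"twist": 0},
    {"x": 0.064,"y": -0.136,"z": 0,"twist": 0},
    {"x": 0.08,"y": -0.17,"z": 0,"twist": 0},
    {"x": 0.096,"y": -0.204,"z": 0,"twist": 0},
    {"x": 0.104,"y": -0.221,"z": 0,"twist": 0},
    {"x": 0.1068,"y": -0.2277,"z": 0,"twist": 0},
  ],
)

```text
time: 57.5
tool_pos: [527.9, 333.3, 170.1]
tcp_rot: [-3.141, 0.002, 0.421]
contact_force: [1.0, 0.2, -0.3]
grip_width: 64.3
finger_force: 0.0
```

Request:
play_rows(
  commands=[
    {"x": 0,"y": 0,"z": 0,"twist": 0},
    {"x": 0,"y": 0,"z": 0.015,"twist": 0},
    {"x": 0,"y": 0,"z": 0.045,"twist": 0},
    {"x": 0,"y": 0,"z": 0.08,"twist": 0},
    {"x": 0,"y": 0,"z": 0.11,"twist": 0},
    {"x": 0,"y": 0,"z": 0.13,"twist": 0},
    {"x": 0,"y": 0,"z": 0.138,"twist": 0},
    {"x": 0,"y": 0,"z": 0.138,"twist": 0},
  ],
)

```text
time: 58.3
tool_pos: [529.1, 329.8, 32.8]
tcp_rot: [3.141, 0.003, 0.417]
contact_force: [0.2, -0.3, -0.0]
grip_width: 64.3
finger_force: 0.0
```

Request:
play_rows(
  commands=[
    {"x": 0,"y": 0,"z": 0,"twist": 0},
    {"x": 0,"y": 0,"z": 0,"twist": 0},
    {"x": 0,"y": 0,"z": 0,"twist": 0},
    {"x": 0,"y": 0,"z": 0,"twist": 0},
    {"x": 0,"y": 0,"z": 0,"twist": 0},
    {"x": 0,"y": 0,"z": 0,"twist": 0},
    {"x": 0,"y": 0,"z": 0,"twist": 0},
    {"x": 0,"y": 0,"z": 0,"twist": 0},
  ],
  jaw=1,
)

```text
time: 59.1
tool_pos: [529.7, 331.2, 34.2]
tcp_rot: [-3.142, -0.001, 0.419]
contact_force: [-1.3, -0.7, 5.8]
grip_width: 29.3
finger_force: 30.0
```

Request:
play_rows(
  commands=[
    {"x": 0,"y": 0,"z": -0.01,"twist": 0},
    {"x": 0,"y": 0,"z": -0.03,"twist": 0},
    {"x": 0,"y": 0,"z": -0.06,"twist": 0},
    {"x": 0,"y": 0,"z": -0.09,"twist": 0},
    {"x": 0,"y": 0,"z": -0.12,"twist": 0},
    {"x": 0,"y": 0,"z": -0.145,"twist": 0},
    {"x": 0,"y": 0,"z": -0.155,"twist": 0},
    {"x": 0,"y": 0,"z": -0.155,"twist": 0},
  ],
)

```text
time: 59.9
tool_pos: [530.1, 331.3, 190.2]
tcp_rot: [-3.141, -0.003, 0.418]
contact_force: [0.4, -0.0, -0.5]
grip_width: 29.2
finger_force: 30.0
```

Run:
```python
from plan import *
t=cam("top"); crop(t,(320,200,130,120),5,"g2.png")
plan([(506.4,-142.3,185,24)])
```

```text
at [529.4 331.  188.5] 24.0 t 59.95
(506.4, -142.3, 185, 24) -> x -0.2133 y 0.4231 z 0.0035 twist -0.0
```

View pics/g2.png

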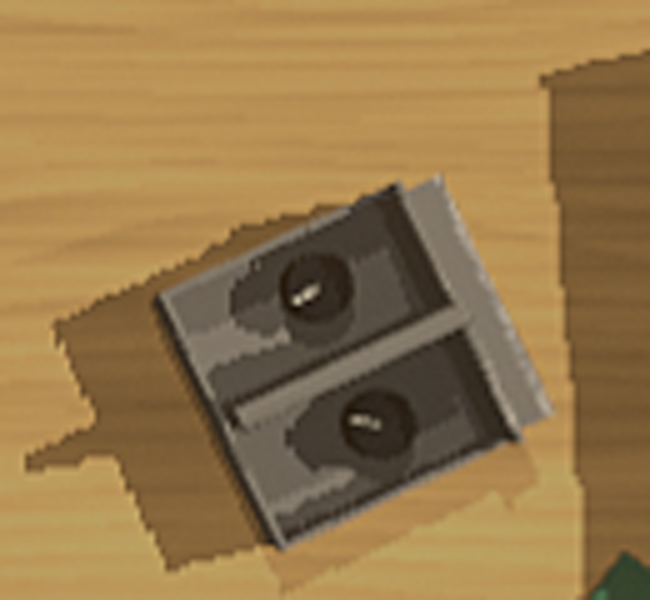

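Both knobs stand upright in the bin, one in each compartment. The third goes into the far compartment near the front wall.

Request:
play_rows(
  commands=[
    {"x": -0.007,"y": 0.014,"z": 0,"twist": 0},
    {"x": -0.02,"y": 0.04,"z": 0,"twist": 0},
    {"x": -0.036,"y": 0.07,"z": 0,"twist": 0},
    {"x": -0.052,"y": 0.102,"z": 0,"twist": 0},
    {"x": -0.068,"y": 0.133,"z": 0,"twist": 0},
    {"x": -0.084,"y": 0.165,"z": 0,"twist": 0},
    {"x": -0.098,"y": 0.192,"z": 0,"twist": 0},
    {"x": -0.107,"y": 0.2096,"z": 0,"twist": 0},
  ],
)

```text
time: 60.75
tool_pos: [515.4, 93.1, 187.1]
tcp_rot: [-3.141, 0.003, 0.417]
contact_force: [-0.0, 0.4, -1.2]
grip_width: 28.7
finger_force: 30.0
```

Request:
play_rows(
  commands=[
    {"x": -0.016,"y": 0.031,"z": 0,"twist": 0},
    {"x": -0.032,"y": 0.063,"z": 0,"twist": 0},
    {"x": -0.048,"y": 0.094,"z": 0,"twist": 0},
    {"x": -0.064,"y": 0.125,"z": 0,"twist": 0},
    {"x": -0.08,"y": 0.157,"z": 0,"twist": 0},
    {"x": -0.095,"y": 0.187,"z": 0,"twist": 0},
    {"x": -0.104,"y": 0.204,"z": 0,"twist": 0},
    {"x": -0.107,"y": 0.2095,"z": 0,"twist": 0},
  ],
)

```text
time: 61.55
tool_pos: [502.7, -141.0, 187.2]
tcp_rot: [-3.14, 0.002, 0.415]
contact_force: [-0.7, 0.3, -0.5]
grip_width: 28.9
finger_force: 30.0
```

Request:
play_rows(
  commands=[
    {"x": 0,"y": 0,"z": 0,"twist": 0},
    {"x": 0,"y": 0,"z": 0,"twist": 0},
    {"x": 0,"y": 0,"z": 0.02,"twist": 0},
    {"x": 0,"y": 0,"z": 0.05,"twist": 0},
    {"x": 0,"y": 0,"z": 0.08,"twist": 0},
    {"x": 0,"y": 0,"z": 0.1,"twist": 0},
    {"x": 0,"y": 0,"z": 0.11,"twist": 0},
    {"x": 0,"y": 0,"z": 0.11,"twist": 0},
  ],
)

```text
time: 62.35
tool_pos: [503.7, -137.6, 77.7]
tcp_rot: [-3.139, 0.002, 0.42]
contact_force: [-0.1, -0.4, 0.0]
grip_width: 28.7
finger_force: 30.0
```

Run:
```python
from plan import *
plan([(504.7,-138.7,75,24)])
```

```text
at [ 503.7 -137.6   77.7] 24.0 t 62.35
(504.7, -138.7, 75, 24) -> x 0.0005 y 0.0014 z 0.0027 twist 0.0
```

Request:
play_rows(
  commands=[
    {"x": 0,"y": 0,"z": 0.002,"twist": 0},
    {"x": 0,"y": 0,"z": 0.002,"twist": 0},
    {"x": 0,"y": 0,"z": 0.002,"twist": 0},
    {"x": 0,"y": 0,"z": 0.002,"twist": 0},
    {"x": 0,"y": 0,"z": 0.002,"twist": 0},
    {"x": 0,"y": 0,"z": 0.002,"twist": 0},
    {"x": 0,"y": 0,"z": 0.002,"twist": 0},
    {"x": 0,"y": 0,"z": 0.002,"twist": 0},
  ],
)

```text
time: 63.15
tool_pos: [504.3, -138.8, 76.7]
tcp_rot: [-3.141, -0.0, 0.418]
contact_force: [0.4, -0.3, -1.0]
grip_width: 28.9
finger_force: 30.0
```

Request:
play_rows(
  commands=[
    {"x": 0,"y": 0,"z": 0,"twist": 0},
    {"x": 0,"y": 0,"z": 0,"twist": 0},
    {"x": 0,"y": 0,"z": 0,"twist": 0},
    {"x": 0,"y": 0,"z": 0,"twist": 0},
    {"x": 0,"y": 0,"z": -0.015,"twist": 0},
    {"x": 0,"y": 0,"z": -0.045,"twist": 0},
    {"x": 0,"y": 0,"z": -0.075,"twist": 0},
    {"x": 0,"y": 0,"z": -0.12,"twist": 0},
  ],
  jaw=0.56,
)

```text
time: 63.95
tool_pos: [503.1, -138.4, 196.3]
tcp_rot: [-3.138, 0.003, 0.418]
contact_force: [1.3, 0.1, -0.5]
grip_width: 40.2
finger_force: 0.0
```

Request:
play_rows(
  commands=[
    {"x": -0.02,"y": -0.03,"z": -0.02,"twist": -5},
    {"x": -0.06,"y": -0.06,"z": -0.04,"twist": -13},
    {"x": -0.1,"y": -0.09,"z": -0.06,"twist": -21},
    {"x": -0.13,"y": -0.12,"z": -0.07,"twist": -29},
    {"x": -0.15,"y": -0.14,"z": -0.07,"twist": -37},
    {"x": -0.16,"y": -0.15,"z": -0.07,"twist": -45},
    {"x": -0.16,"y": -0.15,"z": -0.07,"twist": -53},
    {"x": -0.16,"y": -0.15,"z": -0.07,"twist": -60},
  ],
)

```text
time: 64.75
tool_pos: [296.7, -66.6, 267.1]
tcp_rot: [3.14, 0.0, 1.471]
contact_force: [1.0, 0.2, 0.8]
grip_width: 40.4
finger_force: 0.0
```

Run:
```python
from plan import *
t=cam("top"); x=t["pixels"][195:330,330:550,::-1]
cv2.imwrite("pics/g3.png",cv2.resize(x,None,fx=3.6,fy=3.6,interpolation=cv2.INTER_CUBIC))
plan([])
```

```text
at [296.9 -66.7 267. ] 84.6 t 64.8
```

View pics/g3.png

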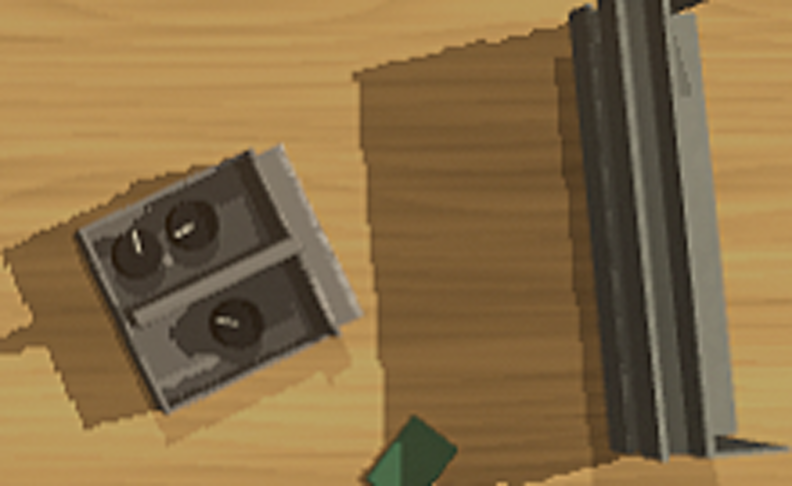

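All three knobs are in the bin, which has not moved. Next I grip the rib.

Run:
```python
from plan import *
plan([(487,-175,170,114),(487,-175,77,114),(487,-175,170,114),(511.2,-343.9,170,93.4)])
```

```text
at [296.9 -66.7 267. ] 84.6 t 64.8
(487, -175, 170, 114) -> x -0.0899 y 0.1995 z 0.0970 twist -29.4
(487, -175, 77, 114) -> x 0.0000 y 0.0000 z 0.0930 twist 0.0
(487, -175, 170, 114) -> x 0.0000 y 0.0000 z -0.0930 twist 0.0
(511.2, -343.9, 170, 93.4) -> x -0.1641 y -0.0466 z -0.0000 twist 20.6
```

Request:
play_rows(
  commands=[
    {"x": -0.01,"y": 0.02,"z": 0,"twist": -5},
    {"x": -0.025,"y": 0.055,"z": 0.01,"twist": -12},
    {"x": -0.04,"y": 0.09,"z": 0.03,"twist": -19},
    {"x": -0.06,"y": 0.13,"z": 0.05,"twist": -25},
    {"x": -0.075,"y": 0.17,"z": 0.07,"twist": -29.4},
    {"x": -0.085,"y": 0.19,"z": 0.09,"twist": -29.4},
    {"x": -0.09,"y": 0.1995,"z": 0.097,"twist": -29.4},
    {"x": -0.09,"y": 0.1995,"z": 0.097,"twist": -29.4},
  ],
  jaw=0.5,
)

```text
time: 65.6
tool_pos: [486.0, -177.3, 168.5]
tcp_rot: [-3.14, -0.002, 1.977]
contact_force: [0.8, -0.8, -0.7]
grip_width: 46.0
finger_force: 0.0
```

Request:
play_rows(
  commands=[
    {"x": 0,"y": 0,"z": 0,"twist": 0},
    {"x": 0,"y": 0,"z": 0,"twist": 0},
    {"x": 0,"y": 0,"z": 0.02,"twist": 0},
    {"x": 0,"y": 0,"z": 0.045,"twist": 0},
    {"x": 0,"y": 0,"z": 0.07,"twist": 0},
    {"x": 0,"y": 0,"z": 0.088,"twist": 0},
    {"x": 0,"y": 0,"z": 0.093,"twist": 0},
    {"x": 0,"y": 0,"z": 0.093,"twist": 0},
  ],
)

```text
time: 66.4
tool_pos: [485.9, -177.0, 77.3]
tcp_rot: [3.141, 0.0, 1.979]
contact_force: [0.8, 0.6, -0.0]
grip_width: 45.8
finger_force: 0.0
```

Request:
play_rows(
  commands=[
    {"x": 0,"y": 0,"z": 0,"twist": 0},
    {"x": 0,"y": 0,"z": 0,"twist": 0},
    {"x": 0,"y": 0,"z": 0,"twist": 0},
    {"x": 0,"y": 0,"z": 0,"twist": 0},
    {"x": 0,"y": 0,"z": 0,"twist": 0},
    {"x": 0,"y": 0,"z": 0,"twist": 0},
    {"x": 0,"y": 0,"z": 0,"twist": 0},
    {"x": 0,"y": 0,"z": 0,"twist": 0},
  ],
  jaw=1,
)

```text
time: 67.2
tool_pos: [486.1, -177.3, 76.9]
tcp_rot: [3.141, 0.0, 1.979]
contact_force: [-1.8, -0.3, 4.9]
grip_width: 9.9
finger_force: 30.0
```

Run:
```python
from plan import *
plan([(487,-175,170,114)]); print(bot.get_obs()["moment"])
```

```text
at [ 486.1 -177.3   76.9] 113.4 t 67.2
(487, -175, 170, 114) -> x 0.0018 y 0.0017 z -0.0931 twist -0.6
[-0.06149797  0.37650972 -0.07224546]
```

Request:
play_rows(
  commands=[
    {"x": 0,"y": 0,"z": -0.005,"twist": 0},
    {"x": 0,"y": 0,"z": -0.018,"twist": 0},
    {"x": 0,"y": 0,"z": -0.035,"twist": 0},
    {"x": 0,"y": 0,"z": -0.055,"twist": 0},
    {"x": 0,"y": 0,"z": -0.075,"twist": 0},
    {"x": 0,"y": 0,"z": -0.088,"twist": 0},
    {"x": 0,"y": 0,"z": -0.095,"twist": 0},
    {"x": 0,"y": 0,"z": -0.095,"twist": 0},
  ],
)

```text
time: 68.0
tool_pos: [486.3, -177.3, 172.1]
tcp_rot: [3.141, 0.001, 1.979]
contact_force: [-0.2, 0.2, -4.5]
grip_width: 9.6
finger_force: 29.9
```

Request:
play_rows(
  commands=[
    {"x": -0.005,"y": -0.001,"z": 0,"twist": 1},
    {"x": -0.02,"y": -0.005,"z": 0,"twist": 4},
    {"x": -0.04,"y": -0.011,"z": 0,"twist": 7},
    {"x": -0.06,"y": -0.016,"z": 0,"twist": 10},
    {"x": -0.08,"y": -0.021,"z": 0,"twist": 13},
    {"x": -0.1,"y": -0.027,"z": 0,"twist": 16},
    {"x": -0.115,"y": -0.031,"z": 0,"twist": 19},
    {"x": -0.12,"y": -0.032,"z": 0,"twist": 20},
  ],
)

```text
time: 68.8
tool_pos: [504.0, -302.7, 170.6]
tcp_rot: [-3.141, -0.0, 1.624]
contact_force: [0.5, 0.7, -3.5]
grip_width: 9.8
finger_force: 29.9
```

Run:
```python
from plan import *
plan([(511.3,-345.6,172,93.4)]); print(bot.get_obs()["moment"])
```

```text
at [ 504.  -302.7  170.6] 93.1 t 68.8
(511.3, -345.6, 172, 93.4) -> x -0.0433 y 0.0050 z -0.0014 twist -0.3
[-0.07921976  0.09372438  0.02615759]
```

Request:
play_rows(
  commands=[
    {"x": -0.004,"y": 0.001,"z": 0,"twist": 0},
    {"x": -0.012,"y": 0.002,"z": 0,"twist": 0},
    {"x": -0.022,"y": 0.003,"z": 0,"twist": 0},
    {"x": -0.032,"y": 0.004,"z": 0,"twist": 0},
    {"x": -0.04,"y": 0.005,"z": -0.001,"twist": 0},
    {"x": -0.0433,"y": 0.005,"z": -0.001,"twist": 0},
    {"x": -0.0433,"y": 0.005,"z": -0.001,"twist": 0},
    {"x": -0.0433,"y": 0.005,"z": -0.001,"twist": 0},
  ],
)

```text
time: 69.6
tool_pos: [511.8, -342.8, 172.6]
tcp_rot: [-3.141, -0.001, 1.63]
contact_force: [-0.0, -0.1, -4.2]
grip_width: 9.5
finger_force: 29.9
```

Run:
```python
from plan import *
t=cam("top"); s=cam("side")
a=cv2.resize(t["pixels"][180:335,430:550,::-1],None,fx=3.8,fy=3.8,interpolation=cv2.INTER_CUBIC)
b=cv2.resize(s["pixels"][130:230,280:410,::-1],None,fx=2.6,fy=2.6,interpolation=cv2.INTER_CUBIC)
o=np.zeros((a.shape[0],a.shape[1]+b.shape[1],3),np.uint8); o[:,:a.shape[1]]=a; o[:b.shape[0],a.shape[1]:]=b
cv2.imwrite("pics/h1.png",o); print(o.shape)
plan([(511.3,-345.6,172,93.4)])
```

```text
(589, 794, 3)
at [ 511.9 -342.6  172.7] 93.4 t 69.7
(511.3, -345.6, 172, 93.4) -> x -0.0030 y -0.0007 z 0.0007 twist -0.0
```

View pics/h1.png

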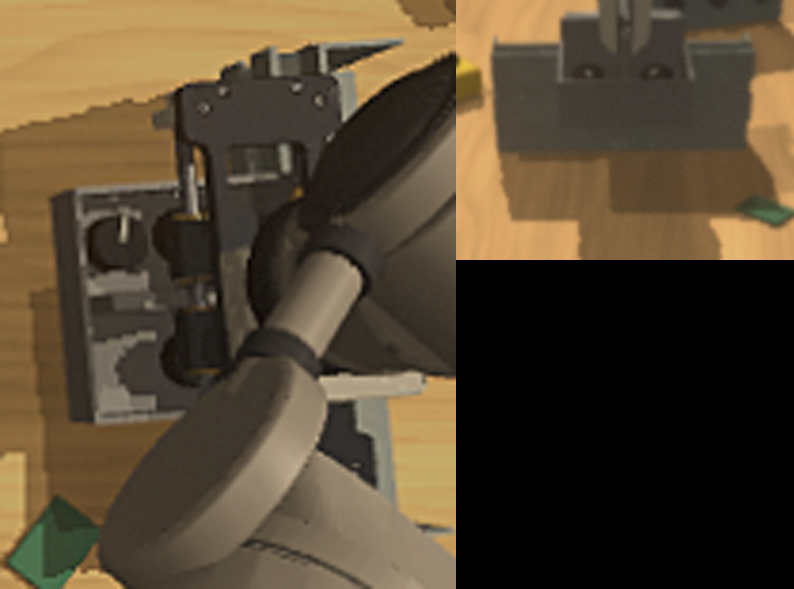

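The bin hangs level and parallel to the panel, with its front rim at crop (77,188) to (94,422). The arm hides the lip, so I check the standoff from the front rim.

Run:
```python
from plan import *
t=cam("top")
ps=[px2w(t,430+u/3.8,180+v/3.8,141) for u,v in((77,188),(94,422))]
c,s=np.cos(-1.511),np.sin(-1.511)
for p in ps:
    d=p[:2]-[512.7,-405.1]; print(p.round(1),"panel frame",(c*d[0]+s*d[1]).round(1),(-s*d[0]+c*d[1]).round(1))
plan([]);
```

```text
[ 566.4 -286.8  141. ] panel frame -114.9 60.7
[ 447.9 -291.9  141. ] panel frame -116.8 -58.0
at [ 511.9 -342.6  172.7] 93.4 t 69.75
```

Request:
play_rows(
  commands=[
    {"x": -0.001,"y": 0,"z": 0,"twist": 0},
    {"x": -0.003,"y": 0,"z": 0,"twist": 0},
    {"x": -0.003,"y": 0,"z": 0.003,"twist": 0},
    {"x": -0.003,"y": 0,"z": 0.009,"twist": 0},
    {"x": -0.003,"y": 0,"z": 0.015,"twist": 0},
    {"x": -0.003,"y": 0,"z": 0.02,"twist": 0},
    {"x": -0.003,"y": 0,"z": 0.023,"twist": 0},
    {"x": -0.003,"y": 0,"z": 0.025,"twist": 0},
  ],
)

```text
time: 70.55
tool_pos: [512.0, -345.9, 147.1]
tcp_rot: [-3.141, -0.001, 1.63]
contact_force: [0.3, -0.5, -4.0]
grip_width: 10.2
finger_force: 29.9
```

Run:
```python
from plan import *
plan([(511.3,-345.6,139,93.4)]); o=bot.get_obs(); print(o["contact_force"],o["moment"])
```

```text
at [ 512.  -345.9  147.1] 93.4 t 70.55
(511.3, -345.6, 139, 93.4) -> x 0.0004 y -0.0006 z 0.0081 twist -0.0
[ 0.28785595 -0.4598272  -3.97330839] [-0.08860899  0.0726253  -0.02559684]
```

Request:
play_rows(
  commands=[
    {"x": 0,"y": 0,"z": 0.002,"twist": 0},
    {"x": 0,"y": 0,"z": 0.004,"twist": 0},
    {"x": 0,"y": 0,"z": 0.006,"twist": 0},
    {"x": 0,"y": 0,"z": 0.007,"twist": 0},
    {"x": 0,"y": 0,"z": 0.008,"twist": 0},
    {"x": 0,"y": 0,"z": 0.009,"twist": 0},
    {"x": 0,"y": 0,"z": 0.01,"twist": 0},
    {"x": 0,"y": 0,"z": 0.01,"twist": 0},
  ],
)

```text
time: 71.35
tool_pos: [512.0, -346.0, 137.6]
tcp_rot: [-3.141, -0.0, 1.63]
contact_force: [-0.7, 0.5, -3.8]
grip_width: 9.9
finger_force: 29.9
```

Run:
```python
from plan import *
plan([]); o=bot.get_obs(); print(o["contact_force"],o["moment"])
```

```text
at [ 512.  -346.   137.6] 93.4 t 71.35
[-0.70242704  0.5210519  -3.83032694] [-0.06359384  0.04817435  0.01928943]
```

Request:
play_rows(
  commands=[
    {"x": 0,"y": 0,"z": 0.0005,"twist": 0},
    {"x": 0,"y": 0,"z": 0.001,"twist": 0},
    {"x": 0,"y": 0,"z": 0.0015,"twist": 0},
    {"x": 0,"y": 0,"z": 0.002,"twist": 0},
    {"x": 0,"y": 0,"z": 0.0025,"twist": 0},
    {"x": 0,"y": 0,"z": 0.0025,"twist": 0},
    {"x": 0,"y": 0,"z": 0.0025,"twist": 0},
    {"x": 0,"y": 0,"z": 0.0025,"twist": 0},
  ],
)

```text
time: 72.15
tool_pos: [512.4, -346.0, 135.6]
tcp_rot: [3.141, 0.0, 1.63]
contact_force: [-0.0, 3.6, 4.8]
grip_width: 10.0
finger_force: 30.0
```

Run:
```python
from plan import *
plan([]); o=bot.get_obs(); print(o["contact_force"],o["moment"])
```

```text
at [ 512.4 -346.   135.6] 93.4 t 72.15
[-0.0442679   3.55831604  4.78328778] [-0.00536222  0.15262307 -0.02920914]
```

Request:
play_rows(
  commands=[
    {"x": 0,"y": 0,"z": 0,"twist": 0},
    {"x": 0,"y": 0,"z": 0,"twist": 0},
    {"x": 0,"y": 0,"z": 0,"twist": 0},
    {"x": 0,"y": 0,"z": 0,"twist": 0},
    {"x": 0,"y": 0,"z": 0,"twist": 0},
    {"x": 0,"y": 0,"z": 0,"twist": 0},
    {"x": 0,"y": 0,"z": 0,"twist": 0},
    {"x": 0,"y": 0,"z": 0,"twist": 0},
  ],
  jaw=0.5,
)

```text
time: 72.95
tool_pos: [512.1, -346.0, 135.2]
tcp_rot: [3.142, -0.0, 1.63]
contact_force: [0.1, 0.4, 1.0]
grip_width: 45.7
finger_force: 0.0
```

Request:
play_rows(
  commands=[
    {"x": 0,"y": 0,"z": -0.005,"twist": 0},
    {"x": 0,"y": 0,"z": -0.015,"twist": 0},
    {"x": 0,"y": 0,"z": -0.03,"twist": 0},
    {"x": 0,"y": 0,"z": -0.05,"twist": 0},
    {"x": 0,"y": 0,"z": -0.08,"twist": 0},
    {"x": 0,"y": 0,"z": -0.11,"twist": 0},
    {"x": 0,"y": 0,"z": -0.13,"twist": 0},
    {"x": 0,"y": 0,"z": -0.14,"twist": 0},
  ],
)

```text
time: 73.75
tool_pos: [512.6, -346.4, 278.5]
tcp_rot: [3.138, 0.003, 1.63]
contact_force: [0.6, -0.4, 0.1]
grip_width: 46.0
finger_force: 0.0
```

Request:
play_rows(
  commands=[
    {"x": 0.02,"y": -0.02,"z": 0,"twist": 0},
    {"x": 0.05,"y": -0.05,"z": 0,"twist": 0},
    {"x": 0.085,"y": -0.08,"z": 0,"twist": 0},
    {"x": 0.12,"y": -0.11,"z": 0,"twist": 0},
    {"x": 0.155,"y": -0.14,"z": 0,"twist": 0},
    {"x": 0.185,"y": -0.16,"z": 0,"twist": 0},
    {"x": 0.2,"y": -0.17,"z": 0,"twist": 0},
    {"x": 0.2,"y": -0.17,"z": 0,"twist": 0},
  ],
)

```text
time: 74.55
tool_pos: [329.2, -154.7, 275.5]
tcp_rot: [3.141, -0.0, 1.631]
contact_force: [0.4, 0.4, -0.1]
grip_width: 45.7
finger_force: 0.0
```

Run:
```python
from plan import *
t=cam("top"); s=cam("side")
a=cv2.resize(t["pixels"][60:,:,::-1],(480,315),interpolation=cv2.INTER_AREA)
b=cv2.resize(s["pixels"][120:240,260:420,::-1],(320,240),interpolation=cv2.INTER_CUBIC)
c=cv2.resize(t["pixels"][180:335,430:550,::-1],(213,275),interpolation=cv2.INTER_CUBIC)
d=cv2.resize(t["pixels"][165:285,185:305,::-1],(275,275),interpolation=cv2.INTER_CUBIC)
o=np.zeros((600,800,3),np.uint8); o[:315,:480]=a; o[:240,480:]=b; o[320:595,:213]=c; o[320:595,220:495]=d
o[320:595,500:800]=cv2.resize(t["pixels"][360:480,0:130,::-1],(300,275))
cv2.imwrite("pics/z1.png",o)
plan([])
```

```text
at [ 330.9 -156.7  275.6] 93.4 t 74.65
```

View pics/z1.png

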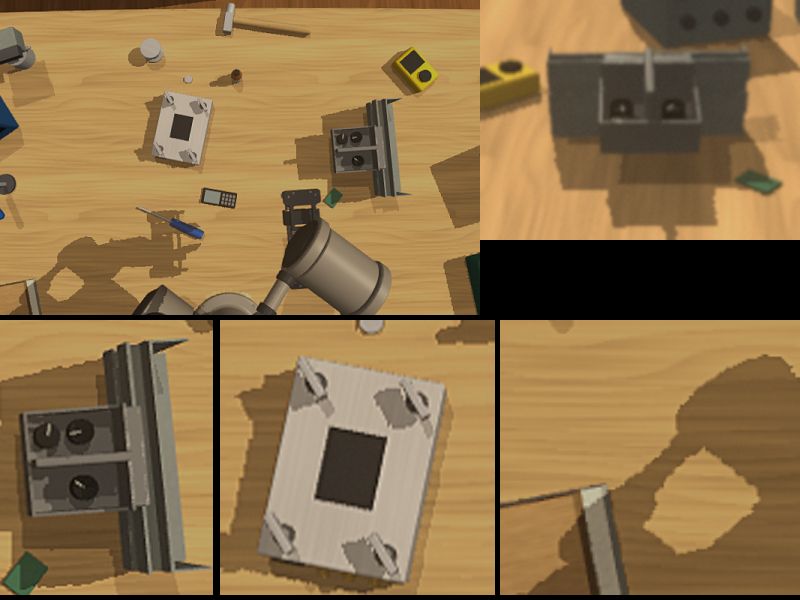

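The bin hangs by its lip on the upper louvre with all three knobs in it. The four wings are home, the bystanders have not moved, and no fourth knob shows anywhere on the bench.

```bash
python3 -c "
from plant import bot
print(bot.close_job())"
```

```text
the job is handed in; nothing more can be done
None
```

I tightened all four screws in the order 1-3-2-4, first to half way and then fully home. The bin hangs by its lip on the upper louvre with all three leftover knobs in it, the other things on the bench are where they were, and the job is handed in.

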